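# Sort the returns at the gate

### The job

Sort the returns on the gate bench: stand the two whole silver cans upright in the two-bay tray, one in each bay, lay the flattened green can flat in the round pan, stand the glass jar in the square box, and lay the blue scoop flat along the long undivided tray, wholly inside it. The jar is glass: never let it tip over.

Things in the scene. Friction and masses are not known exactly. Their poses are not given: they have to be found in the camera images.
- can_a: Empty silver drinks can, standing upright: 53 mm diameter, 90 mm tall, about 30 g (varies). Origin: centre of its underside; z up. Same as can_b.
- can_b: Second empty silver drinks can, standing upright: 53 mm diameter, 90 mm tall, about 30 g (varies). Origin: centre of its underside; z up. Same as can_a.
- flat_can: Green can stamped flat end-on into a low round puck: 58 mm diameter, 24 mm thick, lying flat with its pull-tab end up, about 30 g. Origin: centre of its underside; z up.
- jar: Empty clear glass jar with a metal screw lid, standing upright: body 58 mm diameter up to 60 mm height, then a shoulder, lid 52 mm diameter from 68 to 85 mm height; about 170 g. Origin: centre of its underside; z up.
- scoop: Blue plastic scoop lying on its flat bottom, 130 mm long (x), 54 wide, 36 high. Origin: underside level, mid-length, mid-width. Open bowl from x = 0 (its back wall) to +65 mm; straight handle from x = 0 to -65 mm, 16 mm wide (y), underside 22 mm and top 36 mm above the origin. Balances at about x = +18 mm; about 40 g.
- can_tray: Fixed plywood tray with two square bays side by side, 90 mm (x) by 175 mm (y) outside, rim 22 mm high, floor 5 mm thick, walls and divider 5 mm. Each bay is 80 x 80 mm inside; bay centres at y = +42.5 and -42.5 mm. Origin: centre of its underside; z up.
- round_pan: Fixed round shallow steel pan, 92 mm outer and 84 mm inner diameter, rim 13 mm high, floor 5 mm thick. Origin: centre of its underside; z up.
- square_box: Fixed square wooden box without a lid, 96 x 96 mm outside, 86 x 86 mm inside, rim 30 mm high, floor 5 mm thick. Origin: centre of its underside; z up.
- long_tray: Fixed undivided grey plastic tray, 90 mm (x) by 166 mm (y, the long way) outside, 80 x 156 mm inside, rim 18 mm high, floor 5 mm thick. Origin: centre of its underside; z up.
Things that resemble listed ones, but are neither listed nor needed, are in the scene too. What is meant by the long_tray is not pink, and is the larger of those in its own colour.

How it is judged:
By the outcome, as a careful person would: the job done as asked, in the order asked, and still so for the second after the job is handed in, with the robot touching nothing.
It also fails if it takes over 128 s, if anything falls off the work surface, if the arm or the gripper's body presses on something with over 40 N, if the wrist force passes 120 N, or if a joint passes its speed limit or range.

### The arm

A 6-joint arm with a two-finger parallel gripper is mounted at the origin on the work surface. World frame = base frame: x ahead of the robot, y to its left, z up, the work surface at z = 0. Lengths are in m, angles in degrees, forces in N, time in s.
With the tool pointing down it reaches from about 0.325 to 0.9 m from the base axis. Payload 6.1 kg.
Tool frame: the origin (TCP) lies midway between the tips of the shut fingers; the grasp point (between the pads) lies 19 mm behind it (ctrl.grip_point_offset is the distance from the TCP to the grasp point, in m); z points along the fingers, y is the direction in which the jaws open and shut (so a half turn about z gives the same grasp; the last joint's range is limited). The gripper opens to 85 mm and grips with 20 to 120 N. Pads are 22 mm wide; open, the fingers measure 114 mm over their backs; the gripper's body (76 mm by 85 mm) begins 54 mm behind the grasp point. The pads swing forward as they close: fully open they stand 13 mm farther back than shut.
Start: joints at [63.65, 12.628, 87.462, -0, 79.91, -7.225], TCP at [0.205, 0.59, 0.231] pointing down, gripper open.
Joint ranges: [-170.65, 170.65], [-52.31, 119.04], [5.05, 147.46], [-71.25, 251.25], [11.57, 151.72], [-153.62, 153.62]. Speed limits (degrees/s): [147.25, 147.25, 172.46, 180, 180, 180].

### API

Orientations are given as [roll, pitch, yaw] about the fixed x, y, z axes, in that order (R = Rz(yaw) Ry(pitch) Rx(roll)).
In Python, from plant import status, eyes, finish_job, ctrl gives the robot as it stands.
- The arm moves only by the tool servo_tool, never from a script. Its arguments are lists of equal length, an entry for each row: "slide": the shift along the tool's x, y, z in cm, a list of three; "rotation": the turn, a rotation vector about the tool's x, y, z in degrees, a list of three; "claw": the closure in counts, from 0 (fully open) to 255 (shut). A call has 1 to 5 rows; each row shifts and turns the commanded pose from where the row before left it, along the tool's axes as they then stand; what a row does not reach is not made up. A row lasts 1/12 s, in which the tool goes at most 41.7 mm and 7.16 degrees, less where a joint would pass 70% of its speed; a pose out of reach is approached as far as the arm can. A call is refused whole if a number of a shift passes 4.17 or a number of a turn 7.16, either way. A call with a gripper value outside its range is refused whole. The fingers move at their own pace and stop on an object; "grip_force" is the grip in N (left out, the last holds). Time passes only in rows, so rows that do not move let the fingers close. It gives the time, the measured TCP pose, the force and the opening at its end, in the units of the state.
- status.state(): the state, without advancing time (a new reading comes with each control period).
- eyes.read_camera(name): name is "scene" or "side" or "wrist"; returns the picture (480x640x3 uint8, red, green, blue); there is no depth.
- eyes.get_calibration(name): a dict with "fx", "fy", "cx", "cy" (pixels), "extrinsics" (4x4, takes a point from world to camera coordinates). Camera axes: x right, y down, z forward; pixel columns grow to the right and rows downward; lengths in m; the calibration is good to about 2 mm. A picture is of the moment at which its call begins: read the wrist's pose just before it. get_calibration takes no time and is no camera call; for the wrist camera it gives the pose at the moment of the call.
- finish_job(): hands the job in, once; it reports no verdict.
The state is a dict: "time_s": time; "qpos": joint angles; "qd": joint speeds; "joint_efforts": joint torques, N m; "tool_pos": TCP position; "orientation": TCP orientation; "contact_force": force on the tool from outside, world axes, zero at the start; "ft_torque": the same for the moment, N m; "width": opening from 0.0 (shut) to 1.0 (fully open).
Only numpy, scipy, OpenCV 4.12 (cv2) and the standard library are available. Lean on these libraries where they do the work, as an engineer would, in place of code of your own. Each camera call takes 0.05 s, during which the arm holds its last target. There are 200 camera calls.

## Working session

There is one attempt and no reset: what is moved stays moved. The work goes in short steps, Python scripts to look and compute and a tool call to move; the robot and the scene stay as the last step left them, time stands still between calls to the robot, and variables do not carry over. Pictures are saved under pics/ and viewed, about 12 in all and at most 16, crops included, and the job is handed in when it is done.

Besides the shell and the picture viewer there is one more tool, called after "Emit:" as name(argument=value, ...) on one line, values as JSON. servo_tool: Moves the arm, as the interface text tells. Its arguments: {"type":"object","properties":{"slide":{"type":"array","items":{"type":"array","items":{"type":"number"}}},"rotation":{"type":"array","items":{"type":"array","items":{"type":"number"}}},"claw":{"type":"array","items":{"type":"number"}},"grip_force":{"type":"number"}},"required":["slide","rotation","claw"]}

```bash
mkdir -p pics; ls
python3 - <<'E'
from plant import status, eyes, ctrl
import cv2,numpy as np
print(status.state()); print(ctrl.grip_point_offset)
for n in ("scene","side"):
    cv2.imwrite(f"pics/{n}0.png",eyes.read_camera(n)[:,:,::-1]); c=eyes.get_calibration(n); print(n,{k:np.round(v,4).tolist() for k,v in c.items()})
E
```

```text
pics
{'time_s': 0.0, 'qpos': array([ 6.36493250e+01,  1.26738595e+01,  8.75277441e+01, -1.82563082e-04,
        7.99098202e+01, -7.22476743e+00]), 'qd': array([-0.03170293, -0.01791137, -0.06004487,  0.04146057,  0.03453589,
        0.02084147]), 'joint_efforts': array([-6.87161300e-04, -4.96899819e+01, -3.89392734e+01, -2.47872849e-04,
        1.13803815e-02, -4.67009556e-05]), 'tool_pos': array([0.20450465, 0.58994295, 0.2301959 ]), 'orientation': array([-1.79889438e+02, -1.38346409e-02,  1.60874111e+02]), 'contact_force': array([ 0.31420607, -0.87247348, -1.57906174]), 'ft_torque': array([-0.03101936, -0.03279343,  0.02884672]), 'width': 1.0036261821359023}
0.0187
scene {'fx': 561.0885, 'fy': 561.0885, 'cx': 324.6931, 'cy': 239.607, 'extrinsics': [[-0.2403, 0.9705, 0.0187, 0.0247], [0.6517, 0.1756, -0.7378, -0.3534], [-0.7194, -0.1651, -0.6747, 1.8126], [0.0, 0.0, 0.0, 1.0]]}
side {'fx': 556.5764, 'fy': 556.5764, 'cx': 310.4515, 'cy': 247.2485, 'extrinsics': [[0.9265, -0.3762, 0.0069, -0.4489], [-0.2645, -0.6643, -0.6991, 0.2147], [0.2676, 0.6459, -0.715, 0.9961], [0.0, 0.0, 0.0, 1.0]]}
```

View pics/scene0.png

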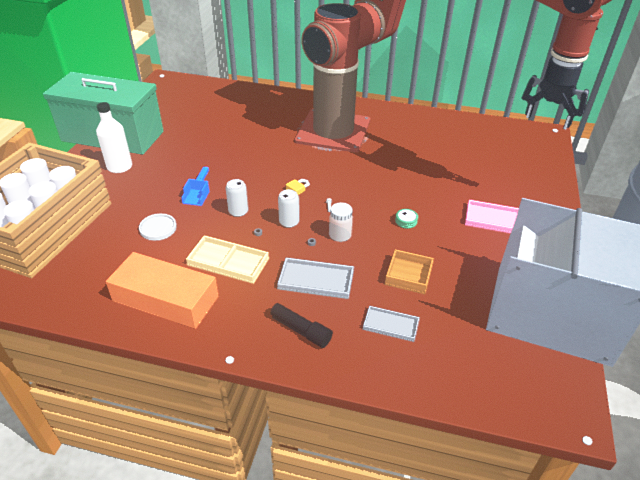

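View pics/side0.png

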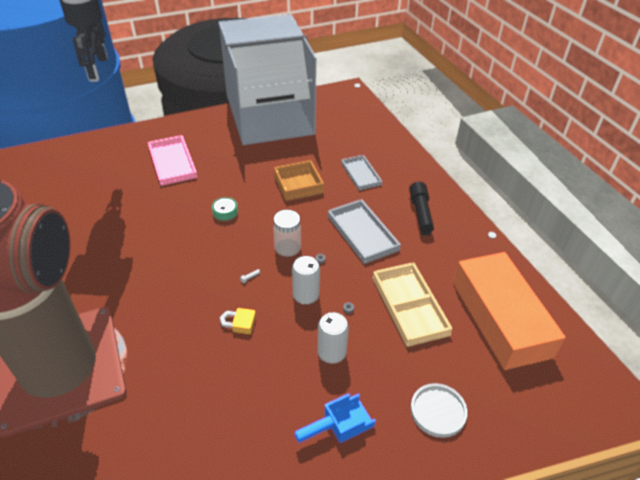

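The scene view shows:
- Cans at (237,197) and (289,208), jar at (341,222), puck at (406,218), scoop at (197,187).
- Can tray at (228,259), pan at (157,227), box at (410,271).
- Three candidates for the long tray: large grey (316,277), small grey (391,323) and pink (493,216). The large grey one fits, since it is not pink and is the larger of its colour.

I'll enlarge both views to confirm this and measure.

Run:
```python
import cv2
a=cv2.imread("pics/scene0.png")[155:345,135:445]; cv2.imwrite("pics/c1.png",cv2.resize(a,None,fx=2.58,fy=2.58,interpolation=cv2.INTER_CUBIC))
a=cv2.imread("pics/side0.png")[150:450,205:475]; cv2.imwrite("pics/c2.png",cv2.resize(a,None,fx=2,fy=2,interpolation=cv2.INTER_CUBIC))
```

```text
(no output)
```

View pics/c1.png

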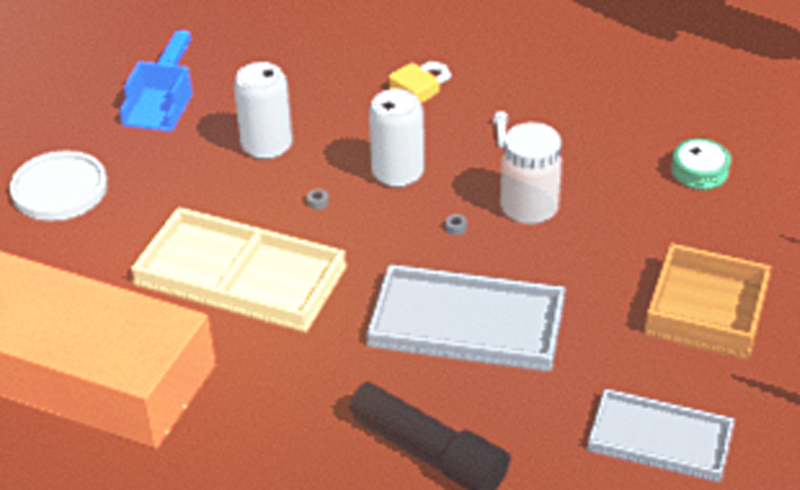

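View pics/c2.png

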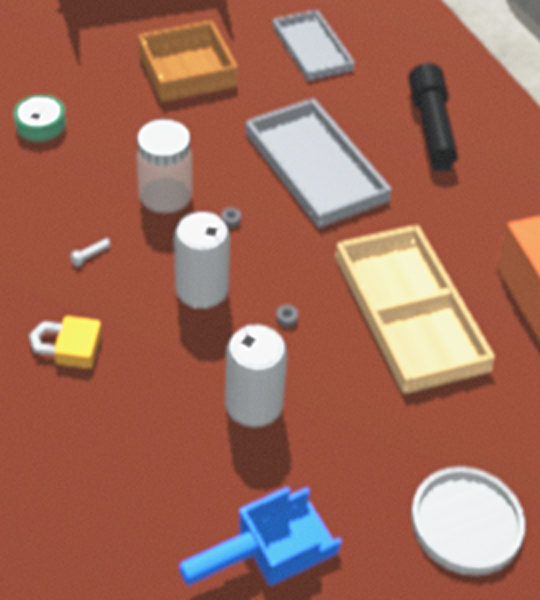

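Both crops agree. The large grey tray, at c1 (467,315) and c2 (318,160), is clearly bigger than the small grey one at c1 (660,433). I'll triangulate from the two views.

```bash
cat > h.py <<'E'
import numpy as np
from plant import status, eyes
def pt(n,uv,z,c=None):
    c=c or eyes.get_calibration(n); E=np.array(c["extrinsics"]); R,t=E[:3,:3],E[:3,3]
    d=R.T@np.array([(uv[0]-c["cx"])/c["fx"],(uv[1]-c["cy"])/c["fy"],1]); o=-R.T@t
    return (o+d*(z-o[2])/d[2])[:2]
def proj(c,p):
    E=np.array(c["extrinsics"]); q=E[:3,:3]@np.array(p)+E[:3,3]
    return np.array([c["fx"]*q[0]/q[2]+c["cx"],c["fy"]*q[1]/q[2]+c["cy"]])
E
python3 - <<'E'
from h import *
C1=lambda u:(135+(u[0]-.8)/2.58,155+(u[1]-.8)/2.58)
C2=lambda u:(205+(u[0]-.5)/2,150+(u[1]-.5)/2)
F={"canL":(.045,[(264,110)],[(256,375)]),"canR":(.045,[(397,138)],[(202,260)]),"jar":(.085,[(533,138)],[(165,138)]),
"puck":(.024,[(702,159)],[(40,113)]),"pan":(.013,[(58,183)],[(468,518)]),
"ctray":(.022,[(182,211),(345,258),(305,318),(133,268)],[(416,230),(340,245),(406,380),(490,360)]),
"long":(.018,[(392,268),(564,288),(553,358),(370,338)],[(249,126),(313,102),(388,190),(322,216)]),
"box":(.03,[(672,246),(770,267),(752,342),(648,325)],[(140,42),(205,25),(236,68),(165,92)]),
"scoop tip,join":(.036,[(181,36),(166,66)],[(185,573),(250,543)])}
for k,(z,a,b) in F.items():
    for n,f,l in (("scene",C1,a),("side",C2,b)):
        P=np.array([pt(n,f(u),z) for u in l]); print(k,n,P.mean(0).round(3),P.round(3).tolist() if len(l)>1 else "", np.hypot(*np.diff(P,axis=0).T).round(3), np.degrees(np.arctan2(*np.diff(P,axis=0).T[::-1])).round(0))
c=eyes.get_calibration("wrist");print(c); s=status.state(); print(s["tool_pos"],s["orientation"])
E
```

```text
canL scene [ 0.463 -0.149]  [] []
canL side [ 0.466 -0.151]  [] []
canR scene [ 0.471 -0.006]  [] []
canR side [ 0.471 -0.007]  [] []
jar scene [0.483 0.135]  [] []
jar side [0.485 0.129]  [] []
puck scene [0.397 0.293]  [] []
puck side [0.389 0.283]  [] []
pan scene [ 0.589 -0.321]  [] []
pan side [ 0.582 -0.329]  [] []
ctray scene [ 0.657 -0.102] [[0.604, -0.182], [0.626, -0.01], [0.708, -0.021], [0.689, -0.195]] [0.173 0.083 0.175] [ 83.  -7. -96.]
ctray side [ 0.649 -0.112] [[0.699, -0.032], [0.616, -0.022], [0.598, -0.192], [0.681, -0.202]] [0.083 0.171 0.084] [173. -96.  -6.]
long scene [0.66  0.118] [[0.623, 0.034], [0.607, 0.195], [0.695, 0.203], [0.713, 0.041]] [0.161 0.088 0.163] [ 96.   5. -84.]
long side [0.654 0.108] [[0.604, 0.181], [0.69, 0.192], [0.702, 0.033], [0.619, 0.024]] [0.086 0.16  0.083] [   7.  -86. -174.]
box scene [0.592 0.326] [[0.539, 0.283], [0.543, 0.375], [0.642, 0.369], [0.645, 0.278]] [0.092 0.099 0.092] [ 87.  -3. -88.]
box side [0.579 0.311] [[0.536, 0.357], [0.622, 0.36], [0.625, 0.269], [0.532, 0.259]] [0.086 0.091 0.094] [   2.  -88. -174.]
scoop tip,join scene [ 0.381 -0.284] [[0.353, -0.287], [0.409, -0.28]] [0.056] [6.]
scoop tip,join side [ 0.37  -0.294] [[0.342, -0.296], [0.399, -0.292]] [0.057] [4.]
{'fx': 428.60931869314607, 'fy': 428.60931869314607, 'cx': 322.0584774339249, 'cy': 235.9199313687258, 'extrinsics': array([[ 0.32751842,  0.94484392, -0.00128562, -0.6238161 ],
       [ 0.90992886, -0.31504848,  0.26976641, -0.03606346],
       [ 0.25448212, -0.08952329, -0.96292493,  0.3787721 ],
       [ 0.        ,  0.        ,  0.        ,  1.        ]])}
[0.20454188 0.59001567 0.23030734] [-1.79901509e+02 -1.36151239e-02  1.60873234e+02]
```

```bash
cat >> h.py <<'E'
import json,math
def plan(*wps,start=None,vmax=3.6,amax=6.8):
    """wps: (x,y,z,yaw) metres/deg; prints suggested rows for each leg, in tool axes (cm, deg)."""
    s=status.state(); p=np.array(s["tool_pos"])*100 if start is None else np.array(start[:3])*100
    yaw=s["orientation"][2] if start is None else start[3]
    for w in wps:
        q=np.array(w[:3])*100; dy=(w[3]-yaw+180)%360-180
        n=max(1,math.ceil(np.linalg.norm(q-p)/vmax),math.ceil(abs(dy)/amax)); sl=[];ro=[]
        for i in range(n):
            d=(q-p)/(n-i); a=math.radians(yaw); r=round(-dy/n,1)
            t=np.round([math.cos(a)*d[0]+math.sin(a)*d[1],math.sin(a)*d[0]-math.cos(a)*d[1],-d[2]],1 if n-i>1 else 2)
            p=p+np.array([math.cos(a)*t[0]+math.sin(a)*t[1],math.sin(a)*t[0]-math.cos(a)*t[1],-t[2]]); yaw-=r
            sl.append((t+0.).tolist()); ro.append([0,0,r])
        print("->",w)
        for i in range(0,n,5): print("  ",json.dumps(sl[i:i+5]),"rz",[r[2] for r in ro[i:i+5]])
E
python3 -c "
from h import *
plan((.5,.25,.36,90))"
```

```text
-> (0.5, 0.25, 0.36, 90)
   [[-2.8, -1.6, -0.9], [-2.9, -1.3, -0.9], [-3.0, -1.1, -0.9], [-3.1, -0.8, -0.9], [-3.2, -0.5, -0.9]] rz [np.float64(5.1), np.float64(5.1), np.float64(5.1), np.float64(5.1), np.float64(5.1)]
   [[-3.2, -0.3, -0.9], [-3.2, 0.0, -0.9], [-3.2, 0.3, -1.0], [-3.2, 0.6, -0.9], [-3.1, 0.9, -1.0]] rz [np.float64(5.1), np.float64(5.1), np.float64(5.1), np.float64(5.1), np.float64(5.1)]
   [[-3.0, 1.2, -0.9], [-2.9, 1.4, -1.0], [-2.7, 1.7, -0.9], [-2.62, 1.94, -0.97]] rz [np.float64(5.1), np.float64(5.1), np.float64(5.1), np.float64(5.1)]
```

Emit:
servo_tool(slide=[[-2.8, -1.6, -0.9], [-2.9, -1.3, -0.9], [-3.0, -1.1, -0.9], [-3.1, -0.8, -0.9], [-3.2, -0.5, -0.9]], rotation=[[0, 0, 5.1], [0, 0, 5.1], [0, 0, 5.1], [0, 0, 5.1], [0, 0, 5.1]], claw=[0, 0, 0, 0, 0])

```text
time_s: 0.52
tool_pos: [0.3108, 0.4685, 0.2761]
orientation: [-179.9, 0.0, 135.2]
contact_force: [0.4, 0.2, 0.3]
width: 1.003
```

Emit:
servo_tool(slide=[[-3.2, -0.3, -0.9], [-3.2, 0.0, -0.9], [-3.2, 0.3, -1.0], [-3.2, 0.6, -0.9], [-3.1, 0.9, -1.0]], rotation=[[0, 0, 5.1], [0, 0, 5.1], [0, 0, 5.1], [0, 0, 5.1], [0, 0, 5.1]], claw=[0, 0, 0, 0, 0])

```text
time_s: 0.93
tool_pos: [0.4156, 0.3458, 0.3232]
orientation: [-179.9, 0.0, 109.6]
contact_force: [0.6, 0.2, -0.3]
width: 0.999
```

Emit:
servo_tool(slide=[[-3.0, 1.2, -0.9], [-2.9, 1.4, -1.0], [-2.7, 1.7, -0.9], [-2.6, 1.9, -1.0], [0, 0, 0]], rotation=[[0, 0, 5.1], [0, 0, 5.1], [0, 0, 5.1], [0, 0, 5.1], [0, 0, 0]], claw=[0, 0, 0, 0, 0])

```text
time_s: 1.35
tool_pos: [0.5034, 0.2465, 0.3628]
orientation: [179.8, 0.1, 88.9]
contact_force: [-0.2, -0.3, 1.6]
width: 0.998
```

```bash
cat >> h.py <<'E'
def snap(name):
    import cv2,pickle
    s=status.state(); c=eyes.get_calibration("wrist"); im=eyes.read_camera("wrist")
    cv2.imwrite(f"pics/{name}.png",im[:,:,::-1]); pickle.dump(c,open(f"pics/{name}.pkl","wb"))
    print(round(s["time_s"],2),s["tool_pos"].round(4),s["orientation"].round(2),"w",round(s["width"],3),"F",s["contact_force"].round(1)); return c
def pw(name,uv,z):
    import pickle; return pt("",uv,z,pickle.load(open(f"pics/{name}.pkl","rb")))
E
python3 -c "
from h import *
snap('w1')
plan((.54,-.13,.36,90))"
```

```text
1.35 [0.5034 0.2465 0.3628] [1.798e+02 8.000e-02 8.894e+01] w 0.998 F [-0.2 -0.3  1.6]
-> (0.54, -0.13, 0.36, 90)
   [[-3.4, 0.4, 0.0], [-3.4, 0.4, 0.0], [-3.4, 0.4, 0.0], [-3.5, 0.4, 0.0], [-3.4, 0.4, 0.0]] rz [np.float64(-0.1), np.float64(-0.1), np.float64(-0.1), np.float64(-0.1), np.float64(-0.1)]
   [[-3.5, 0.4, 0.0], [-3.4, 0.3, 0.0], [-3.5, 0.3, 0.0], [-3.4, 0.3, 0.1], [-3.5, 0.4, 0.0]] rz [np.float64(-0.1), np.float64(-0.1), np.float64(-0.1), np.float64(-0.1), np.float64(-0.1)]
   [[-3.42, 0.32, 0.08]] rz [np.float64(-0.1)]
```

View pics/w1.png

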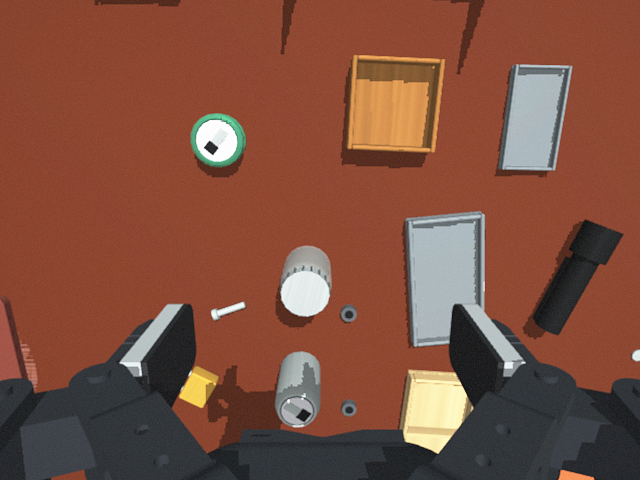

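The wrist view is clear:
- Puck top at (217,139), jar lid at (305,293), near can's top at (297,409).
- Box rim corners at (352,56), (444,59), (437,152), (347,150).
- Large grey tray rim at (406,219), (483,213), (484,341), (412,346). The small grey one at (535,118) is the decoy.

Emit:
servo_tool(slide=[[-3.4, 0.4, 0], [-3.4, 0.4, 0], [-3.4, 0.4, 0], [-3.4, 0.4, 0], [-3.4, 0.4, 0]], rotation=[[0, 0, 0], [0, 0, 0], [0, 0, 0], [0, 0, 0], [0, 0, 0]], claw=[0, 0, 0, 0, 0])

```text
time_s: 1.82
tool_pos: [0.5175, 0.0801, 0.3606]
orientation: [-179.9, -0.0, 89.6]
contact_force: [1.1, 0.1, 1.0]
width: 1.002
```

Emit:
servo_tool(slide=[[-3.4, 0.4, 0], [-3.4, 0.4, 0], [-3.4, 0.4, 0], [-3.0, 0.3, 0], [0, 0, 0]], rotation=[[0, 0, 0], [0, 0, 0], [0, 0, 0], [0, 0, 0], [0, 0, 0]], claw=[0, 0, 0, 0, 0])

```text
time_s: 2.23
tool_pos: [0.5318, -0.0555, 0.3601]
orientation: [-179.9, 0.1, 89.3]
contact_force: [-0.0, 0.4, -0.3]
width: 0.998
```

```bash
python3 -c "
from h import *
snap('w2')
for k,z,l in (('puck',.024,[(217,139)]),('jar',.085,[(305,293)]),('canR',.09,[(297,409)]),('box',.03,[(352,56),(444,59),(437,152),(347,150)]),('long',.018,[(406,219),(483,213),(484,341),(412,346)])):
    P=np.array([pw('w1',u,z) for u in l]);d=np.diff(P,axis=0); print(k,P.mean(0).round(4),np.hypot(*d.T).round(3),np.degrees(np.arctan2(d[:,1],d[:,0])).round(1))
"
```

```text
2.23 [ 0.5318 -0.0555  0.3601] [-1.799e+02  9.000e-02  8.931e+01] w 0.998 F [-0.   0.4 -0.3]
puck [0.3907 0.2913] [] []
jar [0.4849 0.1332] [] []
canR [ 0.4718 -0.0069] [] []
box [0.5841 0.3227] [0.095 0.095 0.099] [ -2.8 -91.3 177.7]
long [0.6545 0.1148] [0.09  0.168 0.092] [   3.5  -84.8 -176.7]
```

View pics/w2.png

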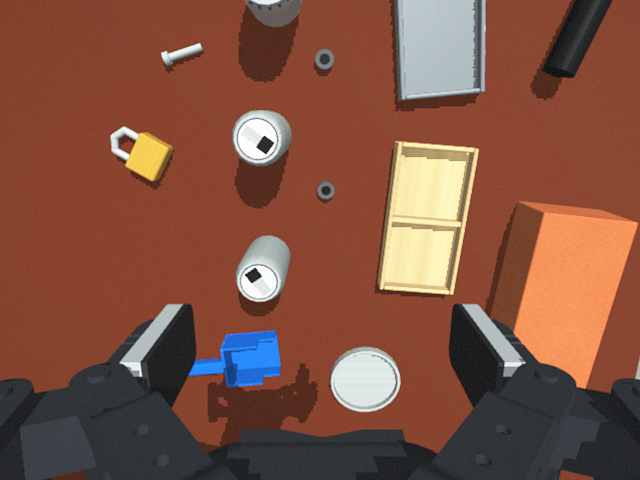

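w2 shows:
- Can tops at (262,138) and (261,283).
- Can tray rim at (396,142), (477,149), (455,293), (379,290).
- Pan rim centre at (366,378).
- Scoop handle along (192,369) to (223,365).

```bash
python3 -c "
from h import *
for k,z,l in (('canR',.09,[(262,138)]),('canL',.09,[(261,283)]),('pan',.013,[(366,378)]),('scoop',.036,[(192,369),(223,365)]),('scoopback',.036,[(222,336),(228,387)]),('tray',.022,[(396,142),(477,149),(455,293),(379,290)])):
    P=np.array([pw('w2',u,z) for u in l]);d=np.diff(P,axis=0); print(k,P.mean(0).round(4),P.round(3).tolist(),np.hypot(*d.T).round(3),np.degrees(np.arctan2(d[:,1],d[:,0])).round(1))
"
```

```text
canR [ 0.476  -0.0076] [[0.476, -0.008]] [] []
canL [ 0.4676 -0.1539] [[0.468, -0.154]] [] []
pan [ 0.5862 -0.3199] [[0.586, -0.32]] [] []
scoop [ 0.3869 -0.2867] [[0.367, -0.289], [0.406, -0.284]] [0.039] [7.7]
scoopback [ 0.4092 -0.2798] [[0.408, -0.244], [0.41, -0.316]] [0.071] [-88.3]
tray [ 0.6517 -0.1078] [[0.613, -0.017], [0.703, -0.026], [0.691, -0.197], [0.599, -0.192]] [0.09  0.172 0.092] [ -5.5 -94.  176.9]
```

```bash
python3 -c "
from h import *
plan((.474,-.0075,.15,85),(.474,-.0075,.04,85))"
```

```text
-> (0.474, -0.0075, 0.15, 85)
   [[0.6, -0.8, 3.0], [0.6, -0.8, 3.0], [0.6, -0.9, 3.0], [0.6, -0.9, 3.0], [0.6, -0.8, 3.0]] rz [np.float64(0.6), np.float64(0.6), np.float64(0.6), np.float64(0.6), np.float64(0.6)]
   [[0.7, -0.9, 3.0], [0.61, -0.86, 3.02]] rz [np.float64(0.6), np.float64(0.6)]
-> (0.474, -0.0075, 0.04, 85)
   [[0.0, 0.0, 2.8], [0.0, 0.0, 2.7], [0.0, 0.0, 2.8], [0.0, 0.0, 2.7]] rz [np.float64(0.0), np.float64(0.0), np.float64(0.0), np.float64(0.0)]
```

Emit:
servo_tool(slide=[[0.6, -0.8, 3.0], [0.6, -0.8, 3.0], [0.6, -0.9, 3.0], [0.6, -0.9, 3.0], [0.6, -0.8, 3.0]], rotation=[[0, 0, 0.6], [0, 0, 0.6], [0, 0, 0.6], [0, 0, 0.6], [0, 0, 0.6]], claw=[0, 0, 0, 0, 0], grip_force=25)

```text
time_s: 2.7
tool_pos: [0.4899, -0.0181, 0.2096]
orientation: [-180.0, -0.0, 86.6]
contact_force: [-0.1, 0.3, -0.3]
width: 0.999
```

Emit:
servo_tool(slide=[[0.7, -0.9, 3.0], [0.6, -0.9, 3.0], [0, 0, 0], [0, 0, 0]], rotation=[[0, 0, 0.6], [0, 0, 0.6], [0, 0, 0], [0, 0, 0]], claw=[0, 0, 0, 0])

```text
time_s: 3.03
tool_pos: [0.4722, -0.0045, 0.15]
orientation: [-179.8, -0.0, 85.4]
contact_force: [0.0, -0.7, 0.7]
width: 1.008
```

```bash
python3 -c "
from h import *
snap('w3')
plan((.474,-.0075,.04,85))
import pickle
c=pickle.load(open('pics/w3.pkl','rb')); print(proj(c,(.474,-.0075,.09)))"
```

```text
3.03 [ 0.4722 -0.0045  0.15  ] [-1.7977e+02 -4.0000e-02  8.5450e+01] w 1.008 F [ 0.  -0.7  0.7]
-> (0.474, -0.0075, 0.04, 85)
   [[-0.1, 0.0, 2.8], [0.0, 0.0, 2.8], [-0.1, 0.0, 2.8], [-0.02, -0.02, 2.82]] rz [np.float64(0.1), np.float64(0.1), np.float64(0.1), np.float64(0.1)]
[324.90351517 262.35619613]
```

View pics/w3.png

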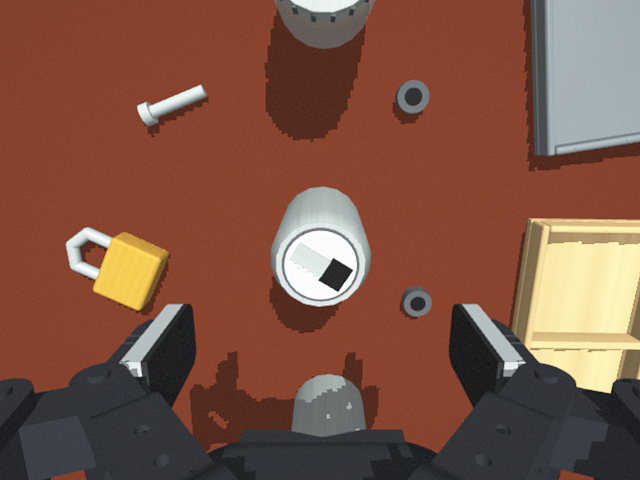

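The can's top is at (321,262) against a predicted (325,262), so it is within 1.5 mm. I'll descend and grip.

Emit:
servo_tool(slide=[[-0.1, 0, 2.8], [-0.1, 0, 2.8], [-0.1, 0, 2.8], [0, 0, 2.6], [0, 0, 0]], rotation=[[0, 0, 0], [0, 0, 0], [0, 0, 0], [0, 0, 0], [0, 0, 0]], claw=[0, 0, 0, 0, 0])

```text
time_s: 3.5
tool_pos: [0.4725, -0.0091, 0.0391]
orientation: [-179.8, -0.0, 85.3]
contact_force: [-0.6, -0.4, -0.3]
width: 1.003
```

Emit:
servo_tool(slide=[[0, 0, 0], [0, 0, 0], [0, 0, 0], [0, 0, 0], [0, 0, 0]], rotation=[[0, 0, 0], [0, 0, 0], [0, 0, 0], [0, 0, 0], [0, 0, 0]], claw=[255, 255, 255, 255, 255])

```text
time_s: 3.92
tool_pos: [0.4762, -0.0097, 0.0443]
orientation: [179.7, 0.0, 85.3]
contact_force: [-0.7, 1.0, 7.4]
width: 0.63
```

Emit:
servo_tool(slide=[[0, 0, 0], [0, 0, 0], [0, 0, 0]], rotation=[[0, 0, 0], [0, 0, 0], [0, 0, 0]], claw=[255, 255, 255])

```text
time_s: 4.17
tool_pos: [0.4762, -0.0097, 0.0443]
orientation: [179.7, 0.0, 85.3]
contact_force: [-0.1, -0.3, 6.7]
width: 0.631
```

```bash
python3 -c "
from h import *
plan((.473,-.0075,.09,85),(.6557,-.065,.12,85),(.6557,-.065,.047,85))"
```

```text
-> (0.473, -0.0075, 0.09, 85)
   [[0.1, -0.2, -2.3], [0.09, -0.14, -2.27]] rz [np.float64(0.1), np.float64(0.1)]
-> (0.6557, -0.065, 0.12, 85)
   [[-0.7, 3.1, -0.5], [-0.7, 3.1, -0.5], [-0.7, 3.1, -0.5], [-0.7, 3.1, -0.5], [-0.7, 3.1, -0.5]] rz [np.float64(0.0), np.float64(0.0), np.float64(0.0), np.float64(0.0), np.float64(0.0)]
   [[-0.66, 3.2, -0.5]] rz [np.float64(0.0)]
-> (0.6557, -0.065, 0.047, 85)
   [[0.0, 0.0, 2.4], [0.0, 0.0, 2.4], [0.0, 0.0, 2.5]] rz [np.float64(0.0), np.float64(0.0), np.float64(0.0)]
```

```bash
python3 -c "
from h import *
plan((.473,-.009,.10,85),(.6557,-.065,.12,85),(.6557,-.065,.051,85),start=(.4725,-.0091,.0391,85.3))"
```

```text
-> (0.473, -0.009, 0.1, 85)
   [[0.0, 0.0, -3.0], [0.01, 0.05, -3.09]] rz [0.2, 0.2]
-> (0.6557, -0.065, 0.12, 85)
   [[-0.7, 3.1, -0.3], [-0.6, 3.1, -0.3], [-0.7, 3.1, -0.3], [-0.6, 3.1, -0.4], [-0.7, 3.1, -0.3]] rz [-0.0, -0.0, -0.0, -0.0, -0.0]
   [[-0.65, 3.19, -0.4]] rz [-0.0]
-> (0.6557, -0.065, 0.051, 85)
   [[0.0, 0.0, 3.5], [0.0, 0.0, 3.4]] rz [-0.1, -0.1]
```

Emit:
servo_tool(slide=[[0, 0, -3.0], [0, 0, -3.1], [-0.7, 3.1, -0.3], [-0.6, 3.1, -0.3], [-0.7, 3.1, -0.3]], rotation=[[0, 0, 0], [0, 0, 0], [0, 0, 0], [0, 0, 0], [0, 0, 0]], claw=[255, 255, 255, 255, 255])

```text
time_s: 4.58
tool_pos: [0.5675, -0.0373, 0.1151]
orientation: [179.7, 0.0, 85.3]
contact_force: [0.6, -0.5, 0.0]
width: 0.628
```

Emit:
servo_tool(slide=[[-0.6, 3.1, -0.4], [-0.7, 3.1, -0.3], [-0.6, 3.2, -0.4], [0, 0, 0], [0, 0, 0]], rotation=[[0, 0, 0], [0, 0, 0], [0, 0, 0], [0, 0, 0], [0, 0, 0]], claw=[255, 255, 255, 255, 255])

```text
time_s: 5.0
tool_pos: [0.6586, -0.0642, 0.1235]
orientation: [179.9, 0.0, 85.2]
contact_force: [0.6, 1.0, -0.9]
width: 0.631
```

Emit:
servo_tool(slide=[[0, 0, 2.0], [0, 0, 2.0], [0, 0, 1.5], [0, 0, 0], [0, 0, 0]], rotation=[[0, 0, 0], [0, 0, 0], [0, 0, 0], [0, 0, 0], [0, 0, 0]], claw=[255, 255, 255, 255, 255])

```text
time_s: 5.42
tool_pos: [0.6555, -0.063, 0.0667]
orientation: [-179.9, -0.0, 85.3]
contact_force: [0.3, -0.0, -0.7]
width: 0.631
```

```bash
python3 -c "
from h import *
c=snap('w4')
plan((.6557,-.065,.051,85))
t=np.radians(-5)
for p in [(-.045,.0875),(.045,.0875),(.045,-.0875),(-.045,-.0875)]:
    print(proj(c,(.652+p[0]*np.cos(t)-p[1]*np.sin(t),-.107+p[0]*np.sin(t)+p[1]*np.cos(t),.022)).round())
"
```

```text
5.42 [ 0.6555 -0.063   0.0667] [-1.7987e+02 -2.0000e-02  8.5290e+01] w 0.631 F [ 0.3 -0.  -0.7]
-> (0.6557, -0.065, 0.051, 85)
   [[-0.17, -0.08, 1.7]] rz [np.float64(0.3)]
[219. 173.]
[425. 174.]
[402. 494.]
[238. 493.]
```

View pics/w4.png

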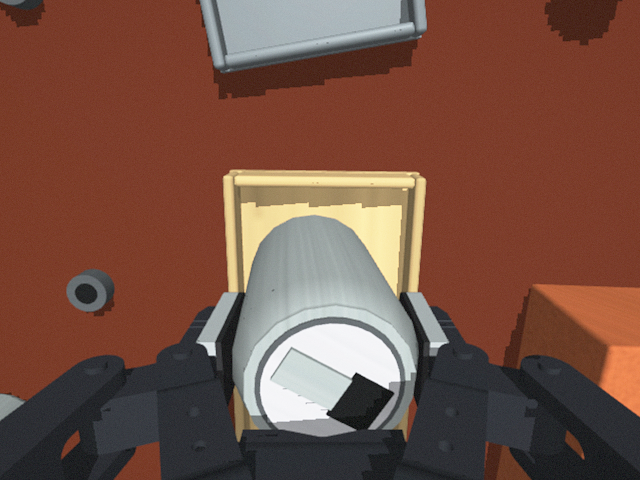

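The tray edges match the prediction within 6 px and the can is centred over the bay. I'll lower it, release, and go to the second can.

Emit:
servo_tool(slide=[[-0.1, 0, 1.0], [-0.1, 0, 0.6], [0, 0, 0], [0, 0, 0]], rotation=[[0, 0, 0], [0, 0, 0], [0, 0, 0], [0, 0, 0]], claw=[255, 255, 255, 255])

```text
time_s: 5.8
tool_pos: [0.6562, -0.0656, 0.0508]
orientation: [-179.9, -0.0, 85.3]
contact_force: [-0.4, -0.9, -0.1]
width: 0.63
```

Emit:
servo_tool(slide=[[0, 0, 0], [0, 0, 0], [0, 0, 0], [0, 0, 0], [0, 0, 0]], rotation=[[0, 0, 0], [0, 0, 0], [0, 0, 0], [0, 0, 0], [0, 0, 0]], claw=[0, 0, 0, 0, 0])

```text
time_s: 6.22
tool_pos: [0.6568, -0.0655, 0.0516]
orientation: [180.0, 0.0, 85.3]
contact_force: [-0.6, -0.3, -0.5]
width: 1.003
```

Emit:
servo_tool(slide=[[0, 0, -2.5], [0, 0, -3.5], [0, 0, -3.5], [0, 0, -1.5], [0, 0, 0]], rotation=[[0, 0, 0], [0, 0, 0], [0, 0, 0], [0, 0, 0], [0, 0, 0]], claw=[0, 0, 0, 0, 0])

```text
time_s: 6.63
tool_pos: [0.6601, -0.0662, 0.1679]
orientation: [179.4, 0.1, 85.3]
contact_force: [0.5, -0.2, 0.9]
width: 1.001
```

```bash
python3 -c "
from h import *
plan((.467,-.152,.15,85))"
```

```text
-> (0.467, -0.152, 0.15, 85)
   [[-1.7, -3.1, 0.3], [-1.7, -3.1, 0.3], [-1.7, -3.1, 0.3], [-1.7, -3.1, 0.3], [-1.7, -3.1, 0.3]] rz [np.float64(0.0), np.float64(0.0), np.float64(0.0), np.float64(0.0), np.float64(0.0)]
   [[-1.64, -3.03, 0.29]] rz [np.float64(0.0)]
```

Emit:
servo_tool(slide=[[-1.7, -3.1, 0.3], [-1.7, -3.1, 0.3], [-1.7, -3.1, 0.3], [-1.7, -3.1, 0.3], [-1.7, -3.1, 0.3]], rotation=[[0, 0, 0], [0, 0, 0], [0, 0, 0], [0, 0, 0], [0, 0, 0]], claw=[0, 0, 0, 0, 0])

```text
time_s: 7.05
tool_pos: [0.493, -0.1375, 0.1449]
orientation: [-179.9, -0.0, 85.3]
contact_force: [0.9, -1.0, 1.0]
width: 1.003
```

Emit:
servo_tool(slide=[[-1.6, -3.0, 0.3], [0, 0, 0], [0, 0, 0], [0, 0, 0]], rotation=[[0, 0, 0], [0, 0, 0], [0, 0, 0], [0, 0, 0]], claw=[0, 0, 0, 0])

```text
time_s: 7.38
tool_pos: [0.4641, -0.151, 0.1432]
orientation: [180.0, -0.0, 85.2]
contact_force: [-0.1, -0.6, -0.2]
width: 0.999
```

```bash
python3 -c "
from h import *
c=snap('w5'); print(proj(c,(.467,-.152,.09)))
plan((.467,-.152,.041,85))
import cv2
im=cv2.imread('pics/w5.png'); hsv=cv2.cvtColor(im,cv2.COLOR_BGR2HSV)
m=((hsv[...,1]<40)&(hsv[...,2]>215)).astype('uint8'); n,l,s,ce=cv2.connectedComponentsWithStats(m)
for i in range(1,n):
    if s[i,4]>400: print(s[i],ce[i].round())
"
```

```text
7.38 [ 0.4641 -0.151   0.1432] [ 1.7997e+02 -1.0000e-02  8.5230e+01] w 0.999 F [-0.1 -0.6 -0.2]
[326.28198482 262.789844  ]
-> (0.467, -0.152, 0.041, 85)
   [[0.0, 0.1, 3.4], [0.0, 0.1, 3.4], [-0.09, 0.04, 3.45]] rz [np.float64(0.1), np.float64(0.1), np.float64(0.1)]
[ 10   0  37  49 564] [24. 26.]
[ 277  209   93   97 1850] [324. 249.]
[ 286  228   75   71 3479] [325. 266.]
[439 394  34  54 807] [454. 418.]
```

The second can's top measures (325,265) against a predicted (326,263). I'll descend and grip.

Emit:
servo_tool(slide=[[0, 0.1, 3.4], [0, 0.1, 3.4], [-0.1, 0, 3.4], [0, 0, 0], [0, 0, 0]], rotation=[[0, 0, 0], [0, 0, 0], [0, 0, 0], [0, 0, 0], [0, 0, 0]], claw=[0, 0, 0, 0, 0])

```text
time_s: 7.85
tool_pos: [0.4649, -0.1508, 0.0397]
orientation: [-179.7, -0.1, 85.3]
contact_force: [0.5, 0.4, 0.2]
width: 0.999
```

Emit:
servo_tool(slide=[[0, 0, 0], [0, 0, 0], [0, 0, 0], [0, 0, 0], [0, 0, 0]], rotation=[[0, 0, 0], [0, 0, 0], [0, 0, 0], [0, 0, 0], [0, 0, 0]], claw=[255, 255, 255, 255, 255])

```text
time_s: 8.27
tool_pos: [0.4678, -0.1531, 0.0439]
orientation: [179.7, 0.1, 85.3]
contact_force: [-1.6, -0.1, 6.9]
width: 0.619
```

```bash
python3 -c "
from h import *
plan((.467,-.152,.11,85),(.648,-.149,.12,85),(.648,-.149,.055,85),start=(.467,-.152,.041,85.2))"
```

```text
-> (0.467, -0.152, 0.11, 85)
   [[0.0, 0.0, -3.4], [0.0, 0.0, -3.5]] rz [0.1, 0.1]
-> (0.648, -0.149, 0.12, 85)
   [[0.3, 3.0, -0.2], [0.3, 3.0, -0.2], [0.3, 3.0, -0.2], [0.3, 3.0, -0.1], [0.3, 3.0, -0.2]] rz [-0.0, -0.0, -0.0, -0.0, -0.0]
   [[0.38, 3.0, -0.1]] rz [-0.0]
-> (0.648, -0.149, 0.055, 85)
   [[0.0, 0.0, 3.2], [0.0, 0.0, 3.3]] rz [-0.0, -0.0]
```

Emit:
servo_tool(slide=[[0, 0, -3.4], [0, 0, -3.5], [0.3, 3.0, -0.2], [0.3, 3.0, -0.2], [0.3, 3.0, -0.2]], rotation=[[0, 0, 0], [0, 0, 0], [0, 0, 0], [0, 0, 0], [0, 0, 0]], claw=[255, 255, 255, 255, 255])

```text
time_s: 8.68
tool_pos: [0.5588, -0.1512, 0.1198]
orientation: [179.7, 0.1, 85.2]
contact_force: [-0.4, -0.1, -0.6]
width: 0.622
```

Emit:
servo_tool(slide=[[0.3, 3.0, -0.2], [0.3, 3.0, -0.2], [0.3, 3.0, -0.2], [0, 0, 0], [0, 0, 0]], rotation=[[0, 0, 0], [0, 0, 0], [0, 0, 0], [0, 0, 0], [0, 0, 0]], claw=[255, 255, 255, 255, 255])

```text
time_s: 9.1
tool_pos: [0.648, -0.1489, 0.123]
orientation: [179.9, 0.0, 85.3]
contact_force: [-0.5, 0.1, -0.8]
width: 0.616
```

Emit:
servo_tool(slide=[[0, 0, 2.0], [0, 0, 2.0], [0, 0, 2.0], [0, 0, 0], [0, 0, 0]], rotation=[[0, 0, 0], [0, 0, 0], [0, 0, 0], [0, 0, 0], [0, 0, 0]], claw=[255, 255, 255, 255, 255])

```text
time_s: 9.52
tool_pos: [0.6448, -0.1487, 0.0617]
orientation: [-179.8, -0.0, 85.3]
contact_force: [-0.4, -0.5, 0.1]
width: 0.619
```

```bash
python3 -c "
from h import *
c=snap('w6')
plan((.648,-.149,.051,85))
"
```

```text
9.52 [ 0.6448 -0.1487  0.0617] [-1.7983e+02 -4.0000e-02  8.5250e+01] w 0.619 F [-0.4 -0.5  0.1]
-> (0.648, -0.149, 0.051, 85)
   [[0.03, 0.17, 1.23]] rz [np.float64(0.3)]
```

View pics/w6.png

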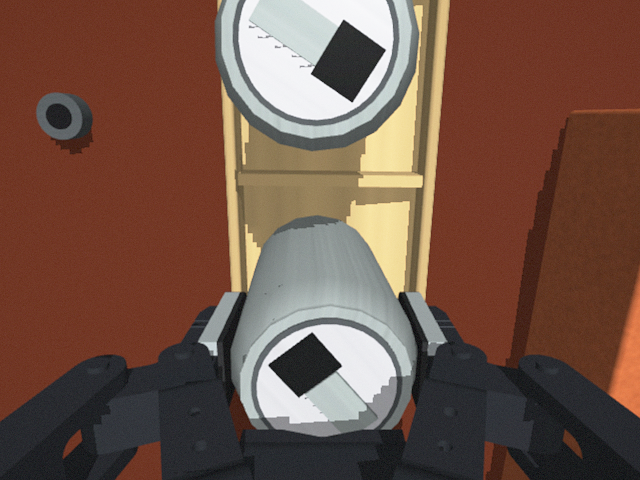

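The first can stands in the far bay, and the second hangs centred in the near bay. I'll lower it, release, and go to the puck.

Emit:
servo_tool(slide=[[0, 0.1, 0.7], [0, 0, 0.4], [0, 0, 0], [0, 0, 0]], rotation=[[0, 0, 0], [0, 0, 0], [0, 0, 0], [0, 0, 0]], claw=[255, 255, 255, 255])

```text
time_s: 9.9
tool_pos: [0.6477, -0.1491, 0.0515]
orientation: [180.0, 0.0, 85.3]
contact_force: [-1.2, 0.7, -0.3]
width: 0.616
```

Emit:
servo_tool(slide=[[0, 0, 0], [0, 0, 0], [0, 0, 0], [0, 0, 0], [0, 0, 0]], rotation=[[0, 0, 0], [0, 0, 0], [0, 0, 0], [0, 0, 0], [0, 0, 0]], claw=[0, 0, 0, 0, 0])

```text
time_s: 10.32
tool_pos: [0.6478, -0.1491, 0.0515]
orientation: [180.0, 0.0, 85.3]
contact_force: [0.1, -1.5, -0.1]
width: 0.998
```

Emit:
servo_tool(slide=[[0, 0, -2.5], [0, 0, -3.5], [0, 0, -3.5], [0, 0, -3.5], [0, 0, 0]], rotation=[[0, 0, 0], [0, 0, 0], [0, 0, 0], [0, 0, 0], [0, 0, 0]], claw=[0, 0, 0, 0, 0])

```text
time_s: 10.73
tool_pos: [0.6522, -0.1506, 0.1912]
orientation: [179.2, 0.2, 85.3]
contact_force: [1.4, -0.5, 2.4]
width: 0.997
```

```bash
python3 -c "
from h import *
plan((.391,.291,.14,85))"
```

```text
-> (0.391, 0.291, 0.14, 85)
   [[2.8, -2.0, 0.3], [2.8, -2.0, 0.3], [2.8, -2.0, 0.3], [2.8, -2.0, 0.4], [2.8, -2.0, 0.3]] rz [np.float64(0.0), np.float64(0.0), np.float64(0.0), np.float64(0.0), np.float64(0.0)]
   [[2.8, -2.0, 0.4], [2.8, -2.0, 0.3], [2.8, -2.0, 0.4], [2.8, -2.0, 0.3], [2.8, -1.9, 0.4]] rz [np.float64(0.0), np.float64(0.0), np.float64(0.0), np.float64(0.0), np.float64(0.0)]
   [[2.8, -2.0, 0.3], [2.8, -1.9, 0.4], [2.8, -2.0, 0.3], [2.7, -1.9, 0.4], [2.76, -1.97, 0.32]] rz [np.float64(0.0), np.float64(0.0), np.float64(0.0), np.float64(0.0), np.float64(0.0)]
```

Emit:
servo_tool(slide=[[2.8, -2.0, 0], [2.8, -2.0, 0], [2.8, -2.0, 0], [2.8, -2.0, 0], [2.8, -2.0, 0.3]], rotation=[[0, 0, 0], [0, 0, 0], [0, 0, 0], [0, 0, 0], [0, 0, 0]], claw=[0, 0, 0, 0, 0])

```text
time_s: 11.15
tool_pos: [0.559, -0.0003, 0.1788]
orientation: [179.9, -0.0, 85.2]
contact_force: [0.4, -0.0, 0.9]
width: 1.004
```

Emit:
servo_tool(slide=[[2.8, -2.0, 0.3], [2.8, -2.0, 0.3], [2.8, -2.0, 0.4], [2.8, -2.0, 0.4], [2.8, -1.9, 0.4]], rotation=[[0, 0, 0], [0, 0, 0], [0, 0, 0], [0, 0, 0], [0, 0, 0]], claw=[0, 0, 0, 0, 0])

```text
time_s: 11.57
tool_pos: [0.4714, 0.1476, 0.1603]
orientation: [180.0, -0.0, 85.3]
contact_force: [0.0, 0.0, -0.8]
width: 1.001
```

Emit:
servo_tool(slide=[[2.8, -2.0, 0.6], [2.8, -1.9, 0.8], [2.8, -2.0, 0.8], [2.7, -1.9, 0.4], [2.7, -2.0, 0.4]], rotation=[[0, 0, 0], [0, 0, 0], [0, 0, 0], [0, 0, 0], [0, 0, 0]], claw=[0, 0, 0, 0, 0])

```text
time_s: 11.98
tool_pos: [0.3851, 0.2932, 0.13]
orientation: [180.0, -0.0, 85.3]
contact_force: [-0.2, -0.4, 0.1]
width: 1.0
```

Emit:
servo_tool(slide=[[0, 0, 0], [0, 0, 0]], rotation=[[0, 0, 0], [0, 0, 0]], claw=[0, 0])

```text
time_s: 12.15
tool_pos: [0.3851, 0.293, 0.1301]
orientation: [-180.0, 0.0, 85.5]
contact_force: [-0.2, 0.7, 0.1]
width: 0.997
```

```bash
python3 -c "
from h import *
c=snap('w7'); print(proj(c,(.391,.291,.024)))
import cv2
im=cv2.imread('pics/w7.png'); hsv=cv2.cvtColor(im,cv2.COLOR_BGR2HSV)
m=((hsv[...,0]>65)&(hsv[...,0]<95)&(hsv[...,1]>80)).astype('uint8'); n,l,s,ce=cv2.connectedComponentsWithStats(m)
for i in range(1,n):
    if s[i,4]>200: print(s[i],ce[i].round())
m=((hsv[...,1]<40)&(hsv[...,2]>215)).astype('uint8'); n,l,s,ce=cv2.connectedComponentsWithStats(m)
for i in range(1,n):
    if s[i,4]>400: print('w',s[i],ce[i].round(),pt('',ce[i],.024,c))
plan((.391,.291,.06,85),(.391,.291,.005,85))"
```

```text
12.15 [0.3851 0.293  0.1301] [-1.7999e+02  2.0000e-02  8.5490e+01] w 0.997 F [-0.2  0.7  0.1]
[330.76146713 235.12542477]
[ 282  185   94   96 2800] [328. 229.]
w [ 292  201   74   71 3752] [330. 235.] [0.39029961 0.29107882]
w [120 305  61  72 896] [149. 339.] [0.26821944 0.23046405]
w [464 305  58  66 840] [494. 337.] [0.49131692 0.21467015]
-> (0.391, 0.291, 0.06, 85)
   [[0.0, 0.3, 3.5], [-0.08, 0.21, 3.53]] rz [np.float64(0.2), np.float64(0.2)]
-> (0.391, 0.291, 0.005, 85)
   [[0.0, 0.0, 2.8], [0.0, 0.0, 2.7]] rz [np.float64(-0.0), np.float64(-0.0)]
```

Emit:
servo_tool(slide=[[-0.1, 0.2, 3.5], [-0.1, 0.3, 3.5], [0, 0, 2.8], [0, 0, 2.4], [0, 0, 0]], rotation=[[0, 0, 0], [0, 0, 0], [0, 0, 0], [0, 0, 0], [0, 0, 0]], claw=[0, 0, 0, 0, 0])

```text
time_s: 12.62
tool_pos: [0.3883, 0.2862, 0.0038]
orientation: [-179.6, 0.3, 85.1]
contact_force: [-0.9, -0.1, -0.1]
width: 0.998
```

Emit:
servo_tool(slide=[[0, 0, 0.6], [0, 0, 0]], rotation=[[0, 0, 0], [0, 0, 0]], claw=[0, 0])

```text
time_s: 12.78
tool_pos: [0.3921, 0.2891, 0.0028]
orientation: [180.0, -0.0, 85.2]
contact_force: [-0.5, 0.1, 0.5]
width: 1.0
```

Emit:
servo_tool(slide=[[0, 0, 0], [0, 0, 0], [0, 0, 0], [0, 0, 0], [0, 0, 0]], rotation=[[0, 0, 0], [0, 0, 0], [0, 0, 0], [0, 0, 0], [0, 0, 0]], claw=[255, 255, 255, 255, 255])

```text
time_s: 13.2
tool_pos: [0.3924, 0.2902, 0.0042]
orientation: [179.8, -0.1, 85.3]
contact_force: [-0.5, -2.2, 5.7]
width: 0.665
```

Emit:
servo_tool(slide=[[0, 0, -2.0], [0, 0, -3.5], [0, 0, -3.5], [0, 0, -3.5], [0, 0, 0]], rotation=[[0, 0, 0], [0, 0, 0], [0, 0, 0], [0, 0, 0], [0, 0, 0]], claw=[255, 255, 255, 255, 255])

```text
time_s: 13.62
tool_pos: [0.3958, 0.2923, 0.1361]
orientation: [179.3, -0.4, 85.3]
contact_force: [1.6, 1.2, -0.6]
width: 0.666
```

```bash
python3 -c "
from h import *
plan((.45,0,.15,85),(.586,-.32,.10,85))"
```

```text
-> (0.45, 0, 0.15, 85)
   [[-3.2, 0.9, -0.2], [-3.2, 0.9, -0.1], [-3.2, 0.9, -0.2], [-3.2, 0.8, -0.1], [-3.2, 0.9, -0.2]] rz [np.float64(0.0), np.float64(0.0), np.float64(0.0), np.float64(0.0), np.float64(0.0)]
   [[-3.2, 0.8, -0.1], [-3.2, 0.9, -0.2], [-3.1, 0.8, -0.1], [-3.19, 0.89, -0.19]] rz [np.float64(0.0), np.float64(0.0), np.float64(0.0), np.float64(0.0)]
-> (0.586, -0.32, 0.1, 85)
   [[-3.1, 1.6, 0.5], [-3.1, 1.6, 0.5], [-3.1, 1.6, 0.5], [-3.1, 1.6, 0.5], [-3.1, 1.6, 0.5]] rz [np.float64(0.0), np.float64(0.0), np.float64(0.0), np.float64(0.0), np.float64(0.0)]
   [[-3.1, 1.6, 0.5], [-3.0, 1.6, 0.5], [-3.1, 1.7, 0.5], [-3.0, 1.6, 0.5], [-3.08, 1.67, 0.5]] rz [np.float64(0.0), np.float64(0.0), np.float64(0.0), np.float64(0.0), np.float64(0.0)]
```

Emit:
servo_tool(slide=[[-3.2, 0.9, -0.2], [-3.2, 0.9, -0.1], [-3.2, 0.9, -0.2], [-3.2, 0.8, -0.1], [-3.2, 0.9, -0.2]], rotation=[[0, 0, 0], [0, 0, 0], [0, 0, 0], [0, 0, 0], [0, 0, 0]], claw=[255, 255, 255, 255, 255])

```text
time_s: 14.03
tool_pos: [0.4219, 0.1253, 0.1362]
orientation: [179.9, -0.0, 85.3]
contact_force: [0.2, -0.1, -1.0]
width: 0.668
```

Emit:
servo_tool(slide=[[-3.2, 0.8, -0.1], [-3.2, 0.9, -0.2], [-3.1, 0.8, -0.1], [-3.2, 0.9, -0.2], [-3.1, 1.6, 0.5]], rotation=[[0, 0, 0], [0, 0, 0], [0, 0, 0], [0, 0, 0], [0, 0, 0]], claw=[255, 255, 255, 255, 255])

```text
time_s: 14.45
tool_pos: [0.4592, -0.0369, 0.1383]
orientation: [179.8, 0.0, 85.3]
contact_force: [0.5, 0.9, -0.7]
width: 0.669
```

Emit:
servo_tool(slide=[[-3.1, 1.6, 0.5], [-3.1, 1.6, 0.5], [-3.1, 1.6, 0.5], [-3.1, 1.6, 0.5], [-3.1, 1.6, 0.5]], rotation=[[0, 0, 0], [0, 0, 0], [0, 0, 0], [0, 0, 0], [0, 0, 0]], claw=[255, 255, 255, 255, 255])

```text
time_s: 14.87
tool_pos: [0.5263, -0.1981, 0.1119]
orientation: [179.9, 0.0, 85.3]
contact_force: [0.8, 0.4, 0.6]
width: 0.667
```

Emit:
servo_tool(slide=[[-3.0, 1.6, 0.5], [-3.1, 1.7, 0.5], [-2.2, 1.2, 0], [0, 0, 0], [0, 0, 0]], rotation=[[0, 0, 0], [0, 0, 0], [0, 0, 0], [0, 0, 0], [0, 0, 0]], claw=[255, 255, 255, 255, 255])

```text
time_s: 15.28
tool_pos: [0.5637, -0.2838, 0.1016]
orientation: [180.0, 0.0, 85.2]
contact_force: [-0.7, 0.7, -0.3]
width: 0.665
```

```bash
python3 -c "
from h import *
c=snap('w8'); print(proj(c,(.586,-.32,.013)),[proj(c,(.586+.046*a,-.32+.046*b,.013)).round() for a,b in((1,0),(-1,0),(0,1),(0,-1))])
plan((.586,-.32,.03,85),(.586,-.32,.011,85))"
```

```text
15.28 [ 0.5637 -0.2838  0.1016] [1.7996e+02 1.0000e-02 8.5180e+01] w 0.665 F [-0.7  0.7 -0.3]
[363.61472561 296.87189151] [array([442., 291.]), array([285., 303.]), array([359., 221.]), array([368., 366.])]
-> (0.586, -0.32, 0.03, 85)
   [[-1.2, 0.9, 2.4], [-1.2, 0.8, 2.4], [-1.15, 0.88, 2.34]] rz [np.float64(0.1), np.float64(0.1), np.float64(0.1)]
-> (0.586, -0.32, 0.011, 85)
   [[0.0, 0.0, 1.9]] rz [np.float64(-0.1)]
```

View pics/w8.png

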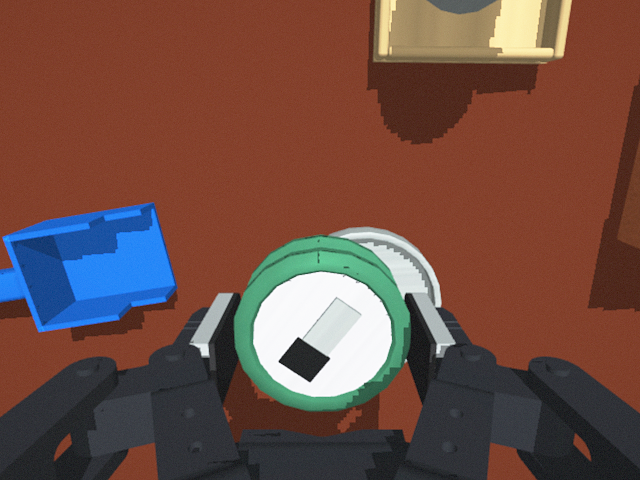

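The puck is level in the grip and the pan's right edge at (441,300) matches the prediction. I'll move over the pan and lower.

Emit:
servo_tool(slide=[[-1.2, 0.9, 1.0], [-1.2, 0.8, 2.0], [-1.2, 0.9, 2.0], [0, 0, 1.5], [0, 0, 0]], rotation=[[0, 0, 0], [0, 0, 0], [0, 0, 0], [0, 0, 0], [0, 0, 0]], claw=[255, 255, 255, 255, 255])

```text
time_s: 15.75
tool_pos: [0.5838, -0.3178, 0.0323]
orientation: [-179.7, -0.2, 85.3]
contact_force: [-0.5, 0.9, -0.9]
width: 0.669
```

Emit:
servo_tool(slide=[[0, 0, 0], [0, 0, 0]], rotation=[[0, 0, 0], [0, 0, 0]], claw=[255, 255])

```text
time_s: 15.92
tool_pos: [0.5865, -0.3195, 0.0373]
orientation: [180.0, 0.0, 85.3]
contact_force: [0.2, 0.4, 0.4]
width: 0.665
```

```bash
python3 -c "
from h import *
plan((.586,-.3205,.0100,85))"
```

```text
-> (0.586, -0.3205, 0.01, 85)
   [[-0.1, -0.04, 2.73]] rz [np.float64(0.3)]
```

Emit:
servo_tool(slide=[[-0.1, 0, 1.0], [0, 0, 1.0], [0, 0, 0.7], [0, 0, 0], [0, 0, 0]], rotation=[[0, 0, 0], [0, 0, 0], [0, 0, 0], [0, 0, 0], [0, 0, 0]], claw=[255, 255, 255, 255, 255])

```text
time_s: 16.33
tool_pos: [0.5859, -0.3213, 0.0085]
orientation: [-180.0, -0.0, 85.3]
contact_force: [-0.5, -0.4, -0.1]
width: 0.667
```

Emit:
servo_tool(slide=[[0, 0, 0], [0, 0, 0], [0, 0, 0], [0, 0, 0], [0, 0, 0]], rotation=[[0, 0, 0], [0, 0, 0], [0, 0, 0], [0, 0, 0], [0, 0, 0]], claw=[0, 0, 0, 0, 0])

```text
time_s: 16.75
tool_pos: [0.5863, -0.3216, 0.0093]
orientation: [180.0, 0.0, 85.3]
contact_force: [0.4, 0.1, 0.1]
width: 0.998
```

Emit:
servo_tool(slide=[[0, 0, -2.0], [0, 0, -3.5], [0, 0, -3.5], [0, 0, -3.5], [0, 0, 0]], rotation=[[0, 0, 0], [0, 0, 0], [0, 0, 0], [0, 0, 0], [0, 0, 0]], claw=[0, 0, 0, 0, 0])

```text
time_s: 17.17
tool_pos: [0.5906, -0.3246, 0.1441]
orientation: [179.3, 0.4, 85.3]
contact_force: [0.7, -1.2, 2.2]
width: 1.0
```

```bash
python3 -c "
from h import *
snap('w9')
plan((.50,0,.19,85),(.485,.133,.16,85))"
```

```text
17.17 [ 0.5906 -0.3246  0.1441] [179.3    0.41  85.28] w 1.0 F [ 0.7 -1.2  2.2]
-> (0.5, 0, 0.19, 85)
   [[3.2, -1.2, -0.5], [3.1, -1.2, -0.5], [3.2, -1.1, -0.5], [3.1, -1.2, -0.5], [3.2, -1.1, -0.5]] rz [np.float64(0.0), np.float64(0.0), np.float64(0.0), np.float64(0.0), np.float64(0.0)]
   [[3.1, -1.2, -0.5], [3.2, -1.1, -0.5], [3.1, -1.2, -0.5], [3.2, -1.1, -0.5], [3.13, -1.18, -0.43]] rz [np.float64(0.0), np.float64(0.0), np.float64(0.0), np.float64(0.0), np.float64(0.0)]
-> (0.485, 0.133, 0.16, 85)
   [[3.3, -0.6, 0.8], [3.3, -0.7, 0.7], [3.3, -0.7, 0.8], [3.23, -0.62, 0.7]] rz [np.float64(0.1), np.float64(0.1), np.float64(0.1), np.float64(0.1)]
```

View pics/w9.png

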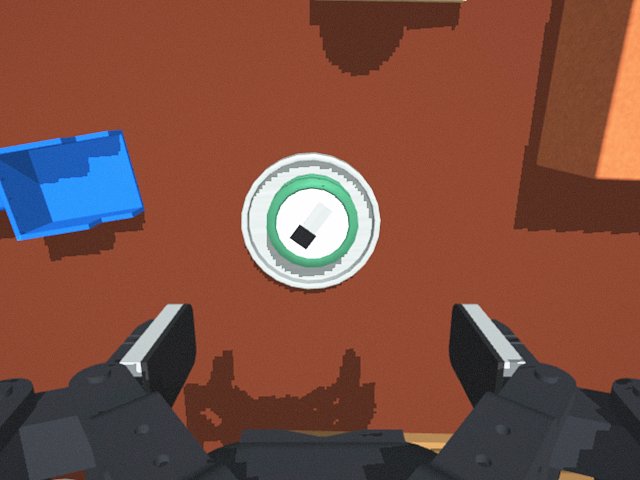

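The puck lies flat inside the pan. Next is the jar.

Emit:
servo_tool(slide=[[3.2, -1.2, -0.5], [3.1, -1.2, -0.5], [3.2, -1.1, -0.5], [3.1, -1.2, -0.5], [3.2, -1.1, -0.5]], rotation=[[0, 0, 0], [0, 0, 0], [0, 0, 0], [0, 0, 0], [0, 0, 0]], claw=[0, 0, 0, 0, 0])

```text
time_s: 17.63
tool_pos: [0.5401, -0.1578, 0.1581]
orientation: [-179.9, -0.0, 85.2]
contact_force: [1.0, 0.5, 1.1]
width: 1.002
```

Emit:
servo_tool(slide=[[3.1, -1.2, -0.5], [3.2, -1.1, -0.5], [3.1, -1.2, -0.5], [3.2, -1.1, -0.5], [3.1, -1.2, -0.4]], rotation=[[0, 0, 0], [0, 0, 0], [0, 0, 0], [0, 0, 0], [0, 0, 0]], claw=[0, 0, 0, 0, 0])

```text
time_s: 18.05
tool_pos: [0.4956, 0.0034, 0.1827]
orientation: [-179.9, -0.0, 85.3]
contact_force: [1.7, 0.4, 0.5]
width: 0.998
```

Emit:
servo_tool(slide=[[3.3, -0.6, 0.8], [3.3, -0.7, 0.7], [3.3, -0.7, 0.8], [3.2, -0.6, 0.7], [0, 0, 0]], rotation=[[0, 0, 0], [0, 0, 0], [0, 0, 0], [0, 0, 0], [0, 0, 0]], claw=[0, 0, 0, 0, 0])

```text
time_s: 18.47
tool_pos: [0.4788, 0.1391, 0.1508]
orientation: [-179.7, -0.1, 85.5]
contact_force: [-0.7, -0.6, -0.7]
width: 0.997
```

Emit:
servo_tool(slide=[[0, 0, 0], [0, 0, 0]], rotation=[[0, 0, 0], [0, 0, 0]], claw=[0, 0])

```text
time_s: 18.63
tool_pos: [0.4812, 0.1343, 0.1527]
orientation: [-179.9, 0.0, 85.3]
contact_force: [0.8, 0.1, -0.6]
width: 1.002
```

```bash
python3 -c "
from h import *
c=snap('w10'); print(proj(c,(.485,.133,.085)))
import cv2
im=cv2.imread('pics/w10.png'); hsv=cv2.cvtColor(im,cv2.COLOR_BGR2HSV)
m=((hsv[...,1]<40)&(hsv[...,2]>215)).astype('uint8'); n,l,s,ce=cv2.connectedComponentsWithStats(m)
for i in range(1,n):
    if s[i,4]>400: print('w',s[i],ce[i].round(),pt('',ce[i],.085,c))
plan((.485,.133,.031,85))"
```

```text
18.63 [0.4812 0.1343 0.1527] [-1.7995e+02  4.0000e-02  8.5330e+01] w 1.002 F [ 0.8  0.1 -0.6]
[328.04492481 253.83847229]
w [ 279  207   99   94 7303] [328. 253.] [0.48481268 0.13322826]
-> (0.485, 0.133, 0.031, 85)
   [[0.0, 0.1, 3.1], [0.0, 0.1, 3.0], [0.0, 0.1, 3.1], [-0.05, 0.05, 3.01]] rz [np.float64(0.1), np.float64(0.1), np.float64(0.1), np.float64(0.1)]
```

View pics/w10.png

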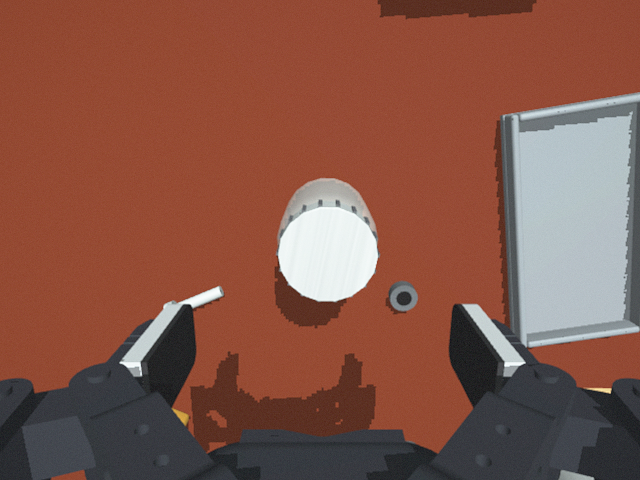

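The lid is at (328,253), as predicted. I'll descend slowly and grip the body.

Emit:
servo_tool(slide=[[0, 0.1, 3.0], [0, 0.1, 3.0], [0, 0.1, 3.0], [-0.1, 0.1, 2.0], [0, 0, 1.6]], rotation=[[0, 0, 0], [0, 0, 0], [0, 0, 0], [0, 0, 0], [0, 0, 0]], claw=[0, 0, 0, 0, 0], grip_force=40)

```text
time_s: 19.1
tool_pos: [0.4848, 0.1314, 0.0253]
orientation: [-179.9, 0.0, 85.1]
contact_force: [0.3, 0.8, -0.2]
width: 0.999
```

Emit:
servo_tool(slide=[[0, 0, 0], [0, 0, 0], [0, 0, 0]], rotation=[[0, 0, 0], [0, 0, 0], [0, 0, 0]], claw=[0, 0, 0])

```text
time_s: 19.35
tool_pos: [0.4866, 0.1326, 0.0285]
orientation: [179.9, -0.0, 85.2]
contact_force: [-0.1, 0.4, 0.0]
width: 1.001
```

Emit:
servo_tool(slide=[[0, 0, 0], [0, 0, 0], [0, 0, 0], [0, 0, 0], [0, 0, 0]], rotation=[[0, 0, 0], [0, 0, 0], [0, 0, 0], [0, 0, 0], [0, 0, 0]], claw=[120, 255, 255, 255, 255])

```text
time_s: 19.77
tool_pos: [0.4864, 0.1333, 0.0289]
orientation: [179.9, -0.0, 85.3]
contact_force: [-2.8, -0.6, 5.6]
width: 0.658
```

Emit:
servo_tool(slide=[[0, 0, 0], [0, 0, -0.5], [0, 0, -1.0], [0, 0, 0], [0, 0, 0]], rotation=[[0, 0, 0], [0, 0, 0], [0, 0, 0], [0, 0, 0], [0, 0, 0]], claw=[255, 255, 255, 255, 255])

```text
time_s: 20.18
tool_pos: [0.4863, 0.1334, 0.0434]
orientation: [179.9, -0.0, 85.3]
contact_force: [0.3, -0.8, -2.1]
width: 0.661
```

```bash
python3 -c "
from h import *
s=status.state(); print(s['width'],s['contact_force'],s['tool_pos'])
plan((.49,.14,.11,87),(.584,.322,.11,87),vmax=2.5)"
```

```text
0.6607712374258852 [ 0.33069628 -0.76985978 -2.08596609] [0.48631016 0.13342879 0.04340738]
-> (0.49, 0.14, 0.11, 87)
   [[0.2, 0.1, -2.2], [0.2, 0.1, -2.2], [0.28, 0.12, -2.26]] rz [np.float64(-0.6), np.float64(-0.6), np.float64(-0.6)]
-> (0.584, 0.322, 0.11, 87)
   [[2.1, 0.9, 0.0], [2.1, 0.9, 0.0], [2.1, 1.0, 0.0], [2.1, 0.9, 0.0], [2.1, 1.0, 0.0]] rz [np.float64(0.0), np.float64(0.0), np.float64(0.0), np.float64(0.0), np.float64(0.0)]
   [[2.0, 0.9, 0.0], [2.1, 1.0, 0.0], [2.0, 0.9, 0.0], [2.06, 0.96, 0.0]] rz [np.float64(0.0), np.float64(0.0), np.float64(0.0), np.float64(0.0)]
```

The force reads -2.1 N and the width matches 58 mm, so the jar is held. I'll carry it to the box.

Emit:
servo_tool(slide=[[0.2, 0.1, -2.2], [0.2, 0.1, -2.2], [0.3, 0.1, -2.3], [2.1, 0.9, 0], [2.1, 0.9, 0]], rotation=[[0, 0, 0], [0, 0, 0], [0, 0, 0], [0, 0, 0], [0, 0, 0]], claw=[255, 255, 255, 255, 255])

```text
time_s: 20.6
tool_pos: [0.5119, 0.1806, 0.1114]
orientation: [179.8, -0.1, 85.2]
contact_force: [-0.8, 0.1, -2.1]
width: 0.664
```

Emit:
servo_tool(slide=[[2.1, 1.0, 0], [2.1, 0.9, 0], [2.1, 1.0, 0], [2.0, 0.9, 0], [1.0, 0.4, 0]], rotation=[[0, 0, 0], [0, 0, 0], [0, 0, 0], [0, 0, 0], [0, 0, 0]], claw=[255, 255, 255, 255, 255])

```text
time_s: 21.02
tool_pos: [0.5606, 0.2716, 0.109]
orientation: [180.0, -0.0, 85.3]
contact_force: [-0.6, -0.8, -2.2]
width: 0.664
```

Emit:
servo_tool(slide=[[0, 0, 0], [0, 0, 0]], rotation=[[0, 0, 0], [0, 0, 0]], claw=[255, 255])

```text
time_s: 21.18
tool_pos: [0.5593, 0.2694, 0.1086]
orientation: [-179.9, 0.1, 85.3]
contact_force: [0.3, -1.2, -1.6]
width: 0.665
```

```bash
python3 -c "
from h import *
c=snap('w11'); t=np.radians(-2)
for p in [(-.048,.048),(.048,.048),(.048,-.048),(-.048,-.048)]:
    print(proj(c,(.584+p[0]*np.cos(t)-p[1]*np.sin(t),.3225+p[0]*np.sin(t)+p[1]*np.cos(t),.03)).round())
plan((.584,.3225,.075,87),(.584,.3225,.0345,87),vmax=2)"
```

```text
21.18 [0.5593 0.2694 0.1086] [-1.7993e+02  5.0000e-02  8.5330e+01] w 0.665 F [ 0.3 -1.2 -1.6]
[258.  44.]
[460.  34.]
[452. 229.]
[273. 237.]
-> (0.584, 0.3225, 0.075, 87)
   [[1.4, 0.5, 0.8], [1.4, 0.5, 0.9], [1.4, 0.5, 0.8], [1.33, 0.6, 0.86]] rz [np.float64(-0.4), np.float64(-0.4), np.float64(-0.4), np.float64(-0.4)]
-> (0.584, 0.3225, 0.0345, 87)
   [[0.0, 0.0, 1.4], [0.0, 0.0, 1.3], [0.0, 0.0, 1.35]] rz [np.float64(-0.0), np.float64(-0.0), np.float64(-0.0)]
```

View pics/w11.png

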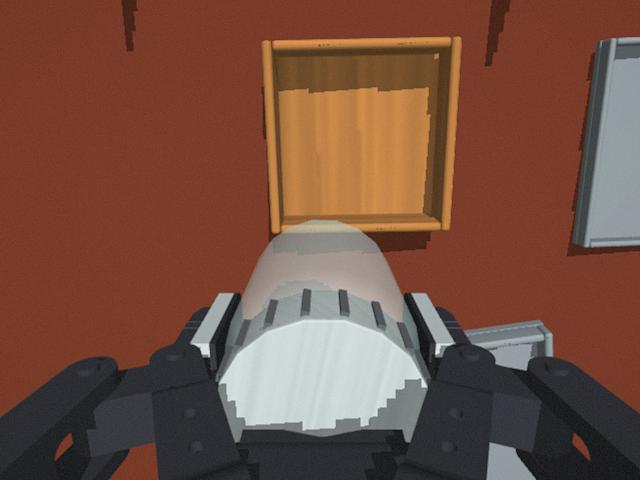

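The box corners at (262,41), (461,38), (450,229), (272,231) average to (361,135), against a predicted (361,136). I'll proceed into the box.

Emit:
servo_tool(slide=[[1.4, 0.5, 0.4], [1.4, 0.5, 0.8], [1.4, 0.5, 0.8], [1.3, 0.6, 0.8], [0, 0, 0]], rotation=[[0, 0, 0], [0, 0, 0], [0, 0, 0], [0, 0, 0], [0, 0, 0]], claw=[255, 255, 255, 255, 255])

```text
time_s: 21.65
tool_pos: [0.5847, 0.3228, 0.0795]
orientation: [-179.9, 0.0, 85.3]
contact_force: [-0.8, -0.3, -1.1]
width: 0.66
```

Emit:
servo_tool(slide=[[0, 0, 0], [0, 0, 1.0], [0, 0, 1.0], [0, 0, 0], [0, 0, 0]], rotation=[[0, 0, 0], [0, 0, 0], [0, 0, 0], [0, 0, 0], [0, 0, 0]], claw=[255, 255, 255, 255, 255])

```text
time_s: 22.07
tool_pos: [0.5842, 0.3216, 0.0599]
orientation: [-179.9, 0.1, 85.2]
contact_force: [-0.9, -0.2, -1.5]
width: 0.663
```

```bash
python3 -c "
from h import *
plan((.584,.3225,.0345,85.3),vmax=1)"
```

```text
-> (0.584, 0.3225, 0.0345, 85.3)
   [[0.0, 0.0, 0.8], [0.0, 0.0, 0.9], [0.09, -0.03, 0.84]] rz [np.float64(-0.0), np.float64(-0.0), np.float64(-0.0)]
```

Emit:
servo_tool(slide=[[0.1, 0, 0.8], [0, 0, 0.9], [0, 0, 0.8], [0, 0, 0], [0, 0, 0]], rotation=[[0, 0, 0], [0, 0, 0], [0, 0, 0], [0, 0, 0], [0, 0, 0]], claw=[255, 255, 255, 255, 255])

```text
time_s: 22.48
tool_pos: [0.5849, 0.3235, 0.0354]
orientation: [-179.9, 0.0, 85.3]
contact_force: [-0.1, 0.6, -3.1]
width: 0.665
```

Emit:
servo_tool(slide=[[0, 0, 0], [0, 0, 0]], rotation=[[0, 0, 0], [0, 0, 0]], claw=[255, 255])

```text
time_s: 22.65
tool_pos: [0.5854, 0.3237, 0.0364]
orientation: [-180.0, 0.0, 85.3]
contact_force: [0.6, 0.1, -2.6]
width: 0.665
```

Emit:
servo_tool(slide=[[0, 0, 0.2], [0, 0, 0], [0, 0, 0]], rotation=[[0, 0, 0], [0, 0, 0], [0, 0, 0]], claw=[255, 255, 255])

```text
time_s: 22.9
tool_pos: [0.5854, 0.3236, 0.0342]
orientation: [-180.0, 0.0, 85.3]
contact_force: [0.1, 0.6, -2.0]
width: 0.663
```

Emit:
servo_tool(slide=[[0, 0, 0], [0, 0, 0], [0, 0, 0], [0, 0, 0], [0, 0, 0]], rotation=[[0, 0, 0], [0, 0, 0], [0, 0, 0], [0, 0, 0], [0, 0, 0]], claw=[0, 0, 0, 0, 0])

```text
time_s: 23.32
tool_pos: [0.5857, 0.3237, 0.0346]
orientation: [180.0, -0.0, 85.3]
contact_force: [0.2, 0.7, -0.3]
width: 0.995
```

Emit:
servo_tool(slide=[[0, 0, -1.5], [0, 0, -3.0], [0, 0, -3.5], [0, 0, -3.5], [0, 0, -3.5]], rotation=[[0, 0, 0], [0, 0, 0], [0, 0, 0], [0, 0, 0], [0, 0, 0]], claw=[0, 0, 0, 0, 0])

```text
time_s: 23.73
tool_pos: [0.5853, 0.3236, 0.1871]
orientation: [180.0, -0.0, 85.3]
contact_force: [0.5, 0.4, 0.2]
width: 1.0
```

Emit:
servo_tool(slide=[[0, 0, 0], [0, 0, 0]], rotation=[[0, 0, 0], [0, 0, 0]], claw=[0, 0])

```text
time_s: 23.9
tool_pos: [0.5877, 0.3247, 0.1898]
orientation: [179.6, -0.2, 85.3]
contact_force: [0.4, -0.2, -1.7]
width: 0.999
```

```bash
python3 -c "
from h import *
c=snap('w12'); print(proj(c,(.585,.323,.09)))
import cv2
im=cv2.imread('pics/w12.png'); hsv=cv2.cvtColor(im,cv2.COLOR_BGR2HSV)
m=((hsv[...,1]<40)&(hsv[...,2]>215)).astype('uint8'); n,l,s,ce=cv2.connectedComponentsWithStats(m)
for i in range(1,n):
    if s[i,4]>1000: print('w',s[i],ce[i].round(),pt('',ce[i],.09,c))
for P in ('w8','w9'):
  for l in ([(5,236),(41,331)],[(154,204),(176,292)]):
    if P=='w8': q=np.array([pw(P,u,.036) for u in l]); print(q.round(4),q.mean(0).round(4),np.hypot(*(q[1]-q[0])))
plan((.45,0,.2,40),(.40,-.24,.2,0))"
```

```text
23.9 [0.5877 0.3247 0.1898] [179.58  -0.22  85.28] w 0.999 F [ 0.4 -0.2 -1.7]
[315.09909968 239.08440937]
w [ 274  197   87   83 5646] [317. 238.] [0.58616447 0.32335715]
[[ 0.4054 -0.2612]
 [ 0.4097 -0.315 ]] [ 0.4076 -0.2881] 0.05401014584582074
[[ 0.4837 -0.2512]
 [ 0.4863 -0.2987]] [ 0.485  -0.2749] 0.04752311625139185
-> (0.45, 0, 0.2, 40)
   [[-3.3, -1.1, -0.1], [-3.4, -0.8, -0.1], [-3.5, -0.6, -0.1], [-3.5, -0.3, -0.1], [-3.5, 0.0, -0.2]] rz [np.float64(4.5), np.float64(4.5), np.float64(4.5), np.float64(4.5), np.float64(4.5)]
   [[-3.5, 0.3, -0.1], [-3.5, 0.6, -0.2], [-3.4, 0.8, -0.1], [-3.4, 1.1, -0.2], [-3.22, 1.31, -0.12]] rz [np.float64(4.5), np.float64(4.5), np.float64(4.5), np.float64(4.5), np.float64(4.5)]
-> (0.4, -0.24, 0.2, 0)
   [[-2.8, 2.2, 0.0], [-2.5, 2.4, 0.0], [-2.3, 2.7, 0.0], [-2.0, 2.9, 0.0], [-1.7, 3.0, 0.0]] rz [np.float64(5.8), np.float64(5.8), np.float64(5.8), np.float64(5.8), np.float64(5.8)]
   [[-1.4, 3.2, 0.0], [-0.98, 3.34, 0.0]] rz [np.float64(5.8), np.float64(5.8)]
```

The jar's lid is at (.586,.323) at standing height, so it stands in the box. The scoop's back wall measures 54 mm wide, as specified, centred at (.4076,-.288). I'll head there with the jaws half open.

```bash
python3 -c "
from h import *
plan((.45,0,.19,46),(.3886,-.290,.15,6))"
```

```text
-> (0.45, 0, 0.19, 46)
   [[-3.3, -1.1, 0.0], [-3.4, -0.9, 0.0], [-3.5, -0.6, 0.0], [-3.5, -0.4, 0.0], [-3.5, -0.1, -0.1]] rz [np.float64(3.9), np.float64(3.9), np.float64(3.9), np.float64(3.9), np.float64(3.9)]
   [[-3.5, 0.1, 0.0], [-3.5, 0.3, -0.1], [-3.5, 0.6, 0.0], [-3.4, 0.8, -0.1], [-3.38, 0.99, -0.02]] rz [np.float64(3.9), np.float64(3.9), np.float64(3.9), np.float64(3.9), np.float64(3.9)]
-> (0.3886, -0.29, 0.15, 6)
   [[-2.8, 1.7, 0.4], [-2.7, 2.0, 0.4], [-2.5, 2.1, 0.5], [-2.3, 2.3, 0.4], [-2.1, 2.5, 0.5]] rz [np.float64(4.5), np.float64(4.5), np.float64(4.5), np.float64(4.5), np.float64(4.5)]
   [[-1.9, 2.7, 0.4], [-1.7, 2.8, 0.5], [-1.5, 3.0, 0.4], [-1.23, 3.05, 0.5]] rz [np.float64(4.5), np.float64(4.5), np.float64(4.5), np.float64(4.5)]
```

Emit:
servo_tool(slide=[[-3.3, -1.1, 0], [-3.4, -0.9, 0], [-3.5, -0.6, 0], [-3.5, -0.4, 0], [-3.5, -0.1, -0.1]], rotation=[[0, 0, 3.9], [0, 0, 3.9], [0, 0, 3.9], [0, 0, 3.9], [0, 0, 3.9]], claw=[0, 0, 0, 0, 0])

```text
time_s: 24.37
tool_pos: [0.515, 0.1602, 0.1831]
orientation: [-179.8, 0.1, 65.6]
contact_force: [0.9, -0.8, 0.7]
width: 1.0
```

Emit:
servo_tool(slide=[[-3.5, 0.1, 0], [-3.5, 0.3, -0.1], [-3.5, 0.6, 0], [-3.4, 0.8, -0.1], [-3.4, 1.0, 0]], rotation=[[0, 0, 3.9], [0, 0, 3.9], [0, 0, 3.9], [0, 0, 3.9], [0, 0, 3.9]], claw=[0, 0, 0, 0, 0])

```text
time_s: 24.78
tool_pos: [0.4472, -0.0016, 0.1859]
orientation: [-179.9, 0.1, 46.1]
contact_force: [0.3, -0.7, 0.3]
width: 0.998
```

Emit:
servo_tool(slide=[[-2.8, 1.7, 0.4], [-2.7, 2.0, 0.4], [-2.5, 2.1, 0.5], [-2.3, 2.3, 0.4], [-2.1, 2.5, 0.5]], rotation=[[0, 0, 4.5], [0, 0, 4.5], [0, 0, 4.5], [0, 0, 4.5], [0, 0, 4.5]], claw=[120, 120, 120, 120, 120])

```text
time_s: 25.2
tool_pos: [0.4129, -0.1619, 0.1639]
orientation: [-179.9, 0.1, 23.6]
contact_force: [-0.2, -0.2, -0.1]
width: 0.523
```

Emit:
servo_tool(slide=[[-1.9, 2.7, 0.4], [-1.7, 2.8, 0.5], [-1.5, 3.0, 0.4], [-1.2, 3.0, 0.5], [0, 0, 0]], rotation=[[0, 0, 4.5], [0, 0, 4.5], [0, 0, 4.5], [0, 0, 4.5], [0, 0, 0]], claw=[120, 120, 120, 120, 120])

```text
time_s: 25.62
tool_pos: [0.3855, -0.2936, 0.1453]
orientation: [-180.0, 0.2, 5.3]
contact_force: [-1.1, -0.0, 0.8]
width: 0.526
```

Emit:
servo_tool(slide=[[0, 0, 0], [0, 0, 0]], rotation=[[0, 0, 0], [0, 0, 0]], claw=[120, 120])

```text
time_s: 25.78
tool_pos: [0.3872, -0.2889, 0.1461]
orientation: [-179.8, 0.1, 5.8]
contact_force: [-0.0, 0.1, 0.7]
width: 0.527
```

```bash
python3 -c "
from h import *
c=snap('w13'); print(proj(c,(.3886,-.29,.036)),proj(c,(.4076,-.288,.036)))"
```

```text
25.78 [ 0.3872 -0.2889  0.1461] [-1.7984e+02  9.0000e-02  5.7900e+00] w 0.527 F [-0.   0.1  0.7]
[323.55880719 230.49819387] [323.47036286 199.75589626]
```

View pics/w13.png

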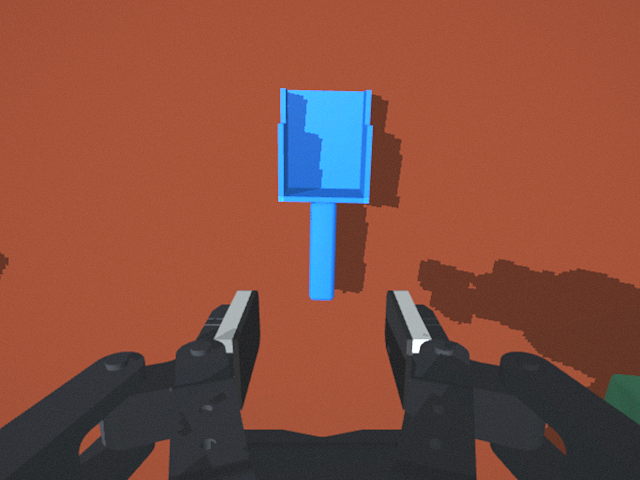

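The handle is centred at column 322, between the fingers, and the back wall at row 203 matches within 2 mm. I'll narrow the jaws, descend over the handle by the back wall, and close gently.

```bash
python3 -c "
from h import *
plan((.391,-.290,.010,5.5))"
```

```text
-> (0.391, -0.29, 0.01, 5.5)
   [[0.1, 0.0, 3.4], [0.1, 0.1, 3.4], [0.1, 0.0, 3.4], [0.02, 0.07, 3.45]] rz [np.float64(0.1), np.float64(0.1), np.float64(0.1), np.float64(0.1)]
```

Emit:
servo_tool(slide=[[0.1, 0, 3.4], [0.1, 0.1, 3.4], [0.1, 0, 2.4], [0, 0.1, 1.0], [0, 0, 0]], rotation=[[0, 0, 0], [0, 0, 0], [0, 0, 0], [0, 0, 0], [0, 0, 0]], claw=[170, 170, 170, 170, 170], grip_force=20)

```text
time_s: 26.25
tool_pos: [0.3899, -0.2889, 0.0428]
orientation: [-179.7, 0.2, 5.9]
contact_force: [0.9, 0.4, 0.1]
width: 0.334
```

```bash
python3 -c "
from h import *
plan((.391,-.290,.010,5.5))"
```

```text
-> (0.391, -0.29, 0.01, 5.5)
   [[0.1, 0.12, 3.28]] rz [np.float64(0.4)]
```

Emit:
servo_tool(slide=[[0.1, 0.1, 1.6], [0, 0, 1.4], [0, 0, 0], [0, 0, 0]], rotation=[[0, 0, 0], [0, 0, 0], [0, 0, 0], [0, 0, 0]], claw=[170, 170, 170, 170])

```text
time_s: 26.58
tool_pos: [0.3928, -0.2925, 0.0164]
orientation: [180.0, -0.0, 5.8]
contact_force: [0.3, 0.2, -0.8]
width: 0.337
```

Emit:
servo_tool(slide=[[0, 0, 0], [0, 0, 0], [0, 0, 0], [0, 0, 0]], rotation=[[0, 0, 0], [0, 0, 0], [0, 0, 0], [0, 0, 0]], claw=[190, 210, 255, 255])

```text
time_s: 26.92
tool_pos: [0.3932, -0.2933, 0.017]
orientation: [179.9, -0.1, 5.8]
contact_force: [-0.3, 0.9, 6.9]
width: 0.183
```

Emit:
servo_tool(slide=[[0, 0, -0.5], [0, 0, -1.5], [0, 0, -3.0], [0, 0, -3.0], [0, 0, -1.0]], rotation=[[0, 0, 0], [0, 0, 0], [0, 0, 0], [0, 0, 0], [0, 0, 0]], claw=[255, 255, 255, 255, 255])

```text
time_s: 27.33
tool_pos: [0.3941, -0.2945, 0.1101]
orientation: [179.7, -0.2, 5.8]
contact_force: [0.9, 0.1, 0.1]
width: 0.184
```

Emit:
servo_tool(slide=[[0, 0, 0], [0, 0, 0]], rotation=[[0, 0, 0], [0, 0, 0]], claw=[255, 255])

```text
time_s: 27.5
tool_pos: [0.3924, -0.2928, 0.1057]
orientation: [179.9, -0.1, 5.8]
contact_force: [1.0, 0.0, -0.6]
width: 0.178
```

```bash
python3 -c "
from h import *
c=snap('w14'); "
```

```text
27.5 [ 0.3924 -0.2928  0.1057] [ 1.7993e+02 -5.0000e-02  5.7700e+00] w 0.178 F [ 1.   0.  -0.6]
```

View pics/w14.png

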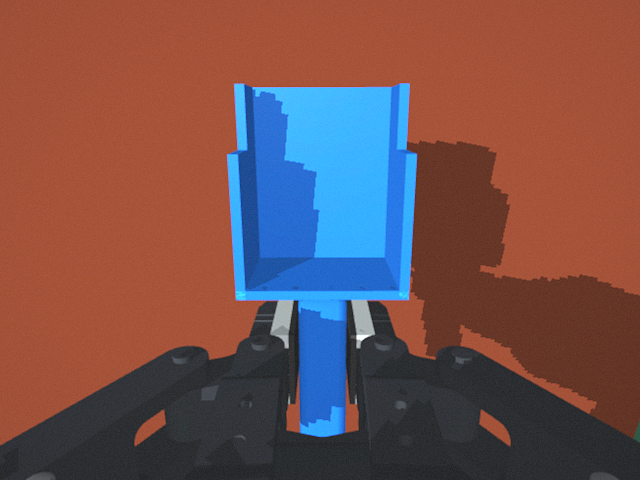

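The scoop is gripped straight, with its back wall at row 298 and front at row 85. This was my 15th picture, so I'll keep the last one for the end. I'll check the tilt numerically, using the table-level view w13 as the reference.

Run:
```python
from h import *
import pickle; from scipy.optimize import least_squares
A=pickle.load(open('pics/w13.pkl','rb'));B=pickle.load(open('pics/w14.pkl','rb'))
def W(o,yaw,pitch,m):  # pitch about scoop y, degrees (positive = nose down)
    a,b=np.radians([yaw,pitch]); x,y,z=m
    x,z=x*np.cos(b)+z*np.sin(b),-x*np.sin(b)+z*np.cos(b)
    return np.array([o[0]+x*np.cos(a)-y*np.sin(a),o[1]+x*np.sin(a)+y*np.cos(a),o[2]+z])
P13=[(280,202),(370,203),(281,89),(371,91),(279,125),(372,126)]
P14=[(236,298),(409,299),(235,84),(409,84),(229,153),(416,153)]
def mdl(p): xs,h,wf,ws=p; return [(0,.027,.036),(0,-.027,.036),(.065,wf,h),(.065,-wf,h),(xs,ws,.036),(xs,-ws,.036)]
def f(v):
    o13=(v[0],v[1],0);m=mdl(v[3:7]);r=[]
    for p,u in zip(m,P13): r+=list(proj(A,W(o13,v[2],0,p))-u)
    for p,u in zip(m,P14): r+=list(proj(B,W(v[7:10],v[10],v[11],p))-u)
    return np.array(r)
s=least_squares(f,[.406,-.288,5.8,.045,.02,.027,.027,.406,-.29,.089,5.8,0]); v=s.x
print(v.round(4),"rms",np.sqrt(np.mean(s.fun**2)))
t=status.state()["tool_pos"]; a=np.radians(5.8);d=v[7:9]-t[:2]
print("origin ahead of TCP",d@[np.cos(a),np.sin(a)],"lateral",d@[-np.sin(a),np.cos(a)],"origin z below TCP",t[2]-v[9])
```

```text
[ 0.406  -0.2889  5.1687  0.0448  0.0197  0.0271  0.0268  0.4059 -0.2923
  0.0894  5.7829  1.2155] rms 0.3034028824761966
origin ahead of TCP 0.014087826643449982 lateral -0.0016578651490851304 origin z below TCP 0.015015690853382557
```

The scoop is tilted only 1.2° (fit rms 0.3 px). I'll carry it to the large grey tray while turning 89°.

```bash
python3 -c "
from h import *
plan((.40,-.28,.16,10),(.654,.075,.15,95),amax=6.2)"
```

```text
-> (0.4, -0.28, 0.16, 10)
   [[0.5, -0.6, -2.8], [0.46, -0.5, -2.76]] rz [np.float64(-2.1), np.float64(-2.1)]
-> (0.654, 0.075, 0.15, 95)
   [[2.2, -2.2, 0.1], [2.4, -1.9, 0.1], [2.6, -1.7, 0.1], [2.8, -1.4, 0.1], [2.9, -1.1, 0.1]] rz [np.float64(-6.1), np.float64(-6.1), np.float64(-6.1), np.float64(-6.1), np.float64(-6.1)]
   [[3.0, -0.7, 0.1], [3.1, -0.4, 0.1], [3.1, -0.1, 0.0], [3.1, 0.3, 0.1], [3.1, 0.6, 0.0]] rz [np.float64(-6.1), np.float64(-6.1), np.float64(-6.1), np.float64(-6.1), np.float64(-6.1)]
   [[3.0, 0.9, 0.1], [2.9, 1.2, 0.0], [2.8, 1.5, 0.1], [2.54, 1.8, 0.0]] rz [np.float64(-6.1), np.float64(-6.1), np.float64(-6.1), np.float64(-6.1)]
```

Emit:
servo_tool(slide=[[0.5, -0.6, -2.8], [0.5, -0.5, -2.8], [2.2, -2.2, 0.1], [2.4, -1.9, 0.1], [2.6, -1.7, 0.1]], rotation=[[0, 0, -2.1], [0, 0, -2.1], [0, 0, -6.1], [0, 0, -6.1], [0, 0, -6.1]], claw=[255, 255, 255, 255, 255])

```text
time_s: 27.97
tool_pos: [0.4539, -0.2034, 0.1567]
orientation: [-179.9, 0.1, 28.5]
contact_force: [0.8, 0.9, 0.3]
width: 0.184
```

Emit:
servo_tool(slide=[[2.8, -1.4, 0.1], [2.9, -1.1, 0.1], [3.0, -0.7, 0.1], [3.1, -0.4, 0.1], [3.1, -0.1, 0]], rotation=[[0, 0, -6.1], [0, 0, -6.1], [0, 0, -6.1], [0, 0, -6.1], [0, 0, -6.1]], claw=[255, 255, 255, 255, 255])

```text
time_s: 28.38
tool_pos: [0.5438, -0.0763, 0.1514]
orientation: [-179.8, 0.1, 59.1]
contact_force: [0.2, -0.7, 0.1]
width: 0.189
```

Emit:
servo_tool(slide=[[3.1, 0.3, 0.1], [3.1, 0.6, 0], [3.0, 0.9, 0.1], [2.9, 1.2, 0], [2.8, 1.5, 0.1]], rotation=[[0, 0, -6.1], [0, 0, -6.1], [0, 0, -6.1], [0, 0, -6.1], [0, 0, -6.1]], claw=[255, 255, 255, 255, 255])

```text
time_s: 28.8
tool_pos: [0.6359, 0.0508, 0.1483]
orientation: [-179.8, 0.0, 89.6]
contact_force: [-0.4, -1.5, 0.6]
width: 0.179
```

Emit:
servo_tool(slide=[[2.5, 1.8, 0], [0, 0, 0], [0, 0, 0]], rotation=[[0, 0, -6.1], [0, 0, 0], [0, 0, 0]], claw=[255, 255, 255])

```text
time_s: 29.05
tool_pos: [0.6538, 0.0755, 0.148]
orientation: [-179.7, -0.0, 95.5]
contact_force: [0.1, 0.0, -0.7]
width: 0.184
```

```bash
python3 -c "
from h import *
c=snap('w15'); t=np.radians(5)
import cv2
for p in [(-.045,.083),(.045,.083),(.045,-.083),(-.045,-.083)]:
    print(proj(c,(.6545+p[0]*np.cos(t)-p[1]*np.sin(t),.1148+p[0]*np.sin(t)+p[1]*np.cos(t),.018)).round())
im=cv2.imread('pics/w15.png').astype(int); hsv=cv2.cvtColor(im.astype('uint8'),cv2.COLOR_BGR2HSV)
red=((hsv[...,0]<12)|(hsv[...,0]>170))&(hsv[...,1]>90)
for r in (60,90,120):
    row=~red[r]; idx=np.flatnonzero(np.diff(row.astype(int))); print(r,idx)
for col in (240,400): print('col',col,np.flatnonzero(np.diff((~red[:,col]).astype(int))))
plan((.654,.1009,.08,95),(.654,.1009,.0225,95))"
```

```text
29.05 [0.6538 0.0755 0.148 ] [-1.7973e+02 -2.0000e-02  9.5470e+01] w 0.184 F [ 0.1  0.  -0.7]
[253.  18.]
[408.  19.]
[393. 286.]
[262. 285.]
60 [257 409 612 631]
90 [233 409 589]
120 [235 407 570]
col 240 [ 82 300 341]
col 400 [ 22 299 338]
-> (0.654, 0.1009, 0.08, 95)
   [[0.9, 0.1, 2.3], [0.9, 0.1, 2.3], [0.84, 0.1, 2.24]] rz [np.float64(0.1), np.float64(0.1), np.float64(0.1)]
-> (0.654, 0.1009, 0.0225, 95)
   [[0.0, 0.0, 2.9], [0.0, 0.0, 2.85]] rz [np.float64(0.0), np.float64(0.0)]
```

The tray edges (columns 257 and 409, row 22) match the prediction within 3 px. I'll lower.

Emit:
servo_tool(slide=[[0.9, 0.1, 1.5], [0.9, 0.1, 2.3], [0.7, 0.1, 2.3], [0, 0, 1.5], [0, 0, 0]], rotation=[[0, 0, 0.4], [0, 0, 0], [0, 0, 0], [0, 0, 0], [0, 0, 0]], claw=[255, 255, 255, 255, 255])

```text
time_s: 29.52
tool_pos: [0.6513, 0.0987, 0.0694]
orientation: [-179.5, -0.0, 94.9]
contact_force: [-0.2, 0.4, -0.9]
width: 0.182
```

Emit:
servo_tool(slide=[[0, 0, 1.2], [0, 0, 1.0], [0, 0, 0], [0, 0, 0]], rotation=[[0, 0, 0], [0, 0, 0], [0, 0, 0], [0, 0, 0]], claw=[255, 255, 255, 255])

```text
time_s: 29.85
tool_pos: [0.6555, 0.0988, 0.053]
orientation: [-180.0, 0.0, 94.9]
contact_force: [-1.0, 0.3, 0.5]
width: 0.184
```

```bash
python3 -c "
from h import *
plan((.6545,.1005,.0225,95))"
```

```text
-> (0.6545, 0.1005, 0.0225, 95)
   [[0.18, -0.08, 3.05]] rz [np.float64(-0.1)]
```

Emit:
servo_tool(slide=[[0.2, -0.1, 1.2], [0, 0, 1.2], [0, 0, 0.5], [0, 0, 0], [0, 0, 0]], rotation=[[0, 0, 0], [0, 0, 0], [0, 0, 0], [0, 0, 0], [0, 0, 0]], claw=[255, 255, 255, 255, 255])

```text
time_s: 30.27
tool_pos: [0.6541, 0.1012, 0.0237]
orientation: [-179.9, -0.0, 95.0]
contact_force: [-0.4, 0.4, -0.5]
width: 0.185
```

Emit:
servo_tool(slide=[[0, 0, 0], [0, 0, 0]], rotation=[[0, 0, 0], [0, 0, 0]], claw=[255, 255])

```text
time_s: 30.43
tool_pos: [0.6546, 0.1013, 0.0246]
orientation: [180.0, -0.0, 95.0]
contact_force: [0.1, -0.9, -1.3]
width: 0.182
```

Emit:
servo_tool(slide=[[0, 0, 0.2], [0, 0, 0.1], [0, 0, 0], [0, 0, 0]], rotation=[[0, 0, 0], [0, 0, 0], [0, 0, 0], [0, 0, 0]], claw=[255, 255, 255, 255])

```text
time_s: 30.77
tool_pos: [0.6549, 0.1012, 0.0219]
orientation: [180.0, 0.0, 95.0]
contact_force: [-0.7, -0.1, 4.4]
width: 0.179
```

Emit:
servo_tool(slide=[[0, 0, 0], [0, 0, 0], [0, 0, 0], [0, 0, 0]], rotation=[[0, 0, 0], [0, 0, 0], [0, 0, 0], [0, 0, 0]], claw=[150, 150, 150, 150])

```text
time_s: 31.1
tool_pos: [0.6543, 0.1012, 0.021]
orientation: [-180.0, -0.0, 95.0]
contact_force: [-0.8, -0.3, -0.1]
width: 0.411
```

Emit:
servo_tool(slide=[[0, 0, -1.0], [0, 0, -2.5], [0, 0, -3.5], [0, 0, -3.5], [0, 0, -3.5]], rotation=[[0, 0, 0], [0, 0, 0], [0, 0, 0], [0, 0, 0], [0, 0, 0]], claw=[150, 150, 150, 150, 150])

```text
time_s: 31.52
tool_pos: [0.6541, 0.1012, 0.1633]
orientation: [-180.0, -0.0, 95.0]
contact_force: [0.0, 0.6, -0.3]
width: 0.415
```

Emit:
servo_tool(slide=[[0, -3.5, -3.5], [0, -3.5, -3.5], [0, -3.5, -2], [0, -3.0, 0], [0, 0, 0]], rotation=[[0, 0, 0], [0, 0, 0], [0, 0, 0], [0, 0, 0], [0, 0, 0]], claw=[150, 150, 150, 150, 150])

```text
time_s: 31.93
tool_pos: [0.5271, 0.0906, 0.2421]
orientation: [180.0, 0.0, 95.0]
contact_force: [1.5, -0.7, -0.3]
width: 0.416
```

Emit:
servo_tool(slide=[[0, 0, 0], [0, 0, 0], [0, 0, 0]], rotation=[[0, 0, 0], [0, 0, 0], [0, 0, 0]], claw=[150, 150, 150])

```text
time_s: 32.18
tool_pos: [0.5319, 0.0904, 0.2403]
orientation: [180.0, 0.0, 95.0]
contact_force: [-0.5, 0.1, -0.0]
width: 0.413
```

```bash
python3 -c "
from h import *
import cv2
c=snap('w16')
a=eyes.read_camera('scene')[195:345,130:450,::-1]; b=eyes.read_camera('side')[140:450,250:480,::-1]
W=cv2.imread('pics/w16.png'); cv2.imwrite('pics/side9.png',b)
A=cv2.resize(a,(640,300),interpolation=cv2.INTER_CUBIC)
B=cv2.resize(b,None,fx=.95,fy=.95); L=cv2.resize(W,(390,292))
bot=np.zeros((295,640,3),np.uint8); bot[:292,:390]=L; bot[:B.shape[0],395:395+B.shape[1]]=B[:295,:245]
cv2.imwrite('pics/final.png',np.vstack([A,bot]))"
```

```text
32.18 [0.5319 0.0904 0.2403] [179.98   0.    94.97] w 0.413 F [-0.5  0.1 -0. ]
```

View pics/final.png

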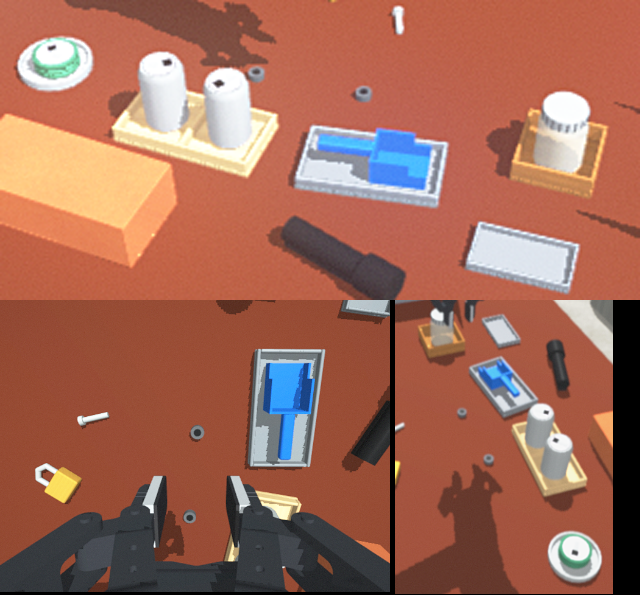

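The final view shows both cans upright, one per bay, the puck flat in the pan, and the jar upright in the box. The scoop lies flat along the large grey tray, with margin on every side. The robot is clear of everything, so I'll hand in.

```bash
python3 -c "
from plant import finish_job
print(finish_job())"
```

```text
the job is handed in; nothing more can be done
None
```

I sorted everything in the order asked and handed the job in at about 32 s of robot time:

- **Cans:** both silver cans stand upright, one in each bay of the two-bay tray.
- **Flattened can:** the green can lies flat in the round pan.
- **Jar:** it stands in the square box. It was held by its body the whole way and never tipped.
- **Scoop:** it lies lengthwise inside the larger grey tray. I ruled out the small grey tray and the pink one as decoys.

**Last checks:** the final pictures (scene, side and wrist) showed everything in place, with the gripper well clear at about 0.24 m height. The largest force reading between moves was about 8 N. No checks failed. The arm gave up to about 5 mm as the fingers closed, which I allowed for when placing. The scoop was tilted about 1.2° in the grip and settled flat on release.

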